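Set the pointer and hold the cam at full lift

TASK

Get the valve-lifter test stand ready for a reading: first turn the small round knob until the pointer lines up with the raised mark on the dial's rim, and leave it there. Then swing the cam lever with the drum-shaped handle up to its point of highest lift, where it stands at right angles to the base plate (straight up) and the lifter rod is highest, not on over to the far stop. It springs back when let go, so the program finishes with the gripper still holding the handle at that point; leave the loose things around and on the stand where they are.

Things in the scene. Friction and masses are not known exactly. Their poses are not given: they have to be found in the camera images.
- stand: test stand fixed to the bench: dark steel base plate 190 (x) x 360 (y) x 12 mm, grey tower 150 mm high. Origin under the plate's centre at bench level; x to the back, y left, z up. In this frame (mm): knob axis x -35, y -125; dial centre x -35, y -30; lever pivot x -18, y 70, z 75; tower x 40 to 83, y 35 to 105, its guide arm reaches forward to x -18 over the cam, top z 150
- knob_grip (a point): grip point on the axis of the black fluted round knob (diameter 40 mm, vertical axis, from 40 to 72 mm above the bench; this point 62 mm above the bench). An aluminium gear case 52 x 52 mm is below it, top at 36 mm
- knob (a joint): turn of the knob, rad, 0 to 3.2, growing counter-clockwise seen from above; turns easily (0.03 N m friction) and stays where left
- pointer (a joint): turn of the pointer, rad, growing counter-clockwise from above; geared to the knob: pointer = 0.6 x knob. At 0 the pointer points along the stand's +y
- dial_center (a point): pivot of the pointer, at the dial's centre, 29 mm above the bench
- pointer_tip (a point): tip of the black pointer, 36 mm from its pivot, 29 mm above the bench
- dial: round aluminium dial, 92 mm diameter, 10 mm thick, top at 22 mm above the bench, locked; origin at the centre of its underside, its y axis points from the centre to the mark. The mark is always counter-clockwise (from above) of where the pointer starts
- mark (a point): the place where the pointer's tip belongs, at the inner end of the only raised mark (dark steel block 8 mm wide) on the dial's rim, 36 mm from the dial's centre, 29 mm above the bench
- cam_lever (a joint): turn of the cam lever, rad: 0 at its rest stop, leaning 1.15 rad from upright towards the stand's +y; grows as the lever is raised; 1.15 = upright (along the stand's z), the highest lift; 1.55 = far stop, past it. A spring, 0.14 N m at rest, 0.37 N m upright, drives it back to rest when let go
- lever_pivot (a point): axis of the cam lever in the lever's own plane, 75 mm above the bench; the axis runs along the stand's x
- lever_handle (a point): black drum-shaped handle on the lever's end, diameter 34 mm, 26 mm long along the stand's x with flat ends, on a 10 mm rod; this point is its centre, 135 mm from lever_pivot. At lever value q it is at lever_pivot + 135 mm x (sin(1.15 - q) along the stand's y, cos(1.15 - q) up). Pinched on its flat ends (along the stand's x) it can turn between the pads as the lever swings
- lifter_top (a point): top of the loose steel lifter rod (12 mm) that stands on the cam and slides freely (greased) in the guide above it: 158 mm above the bench at rest, 169 mm at highest lift
- spanner_17: combination spanner 208 mm long lying in front of the stand; bystander, origin under its centre
- tape_measure: yellow tape measure, 34 mm high, behind the stand; bystander, origin under its centre
- paint_tin: paint tin, 78 mm high, behind the stand; bystander, origin under its centre
- cup_white: white paper cup, 82 mm high, behind the stand; bystander, origin under its centre
- pliers: blue-handled pliers lying to the right of the stand; bystander, origin under its centre
- spark_plug: spark plug, 90 mm long, 18 mm high, lying on the base plate behind the dial; bystander, origin under its centre

How it is judged:
By the outcome, as a careful person would: the job done as asked, in the order asked, and still so for the second after the job is handed in, while the arm keeps its last pose, push and grip.
It also fails if it takes over 58 s, if anything falls off the work surface, if the arm or the gripper's body presses on something with over 40 N, if the wrist force passes 120 N, or if a joint passes its speed limit or range.

ROBOT

A 6-joint arm with a two-finger parallel gripper is mounted at the origin on a cart in front of the work surface, level with it; the furniture and walls round the work are solid. World frame = base frame: x ahead of the robot, y to its left, z up, the work surface at z = 0. Lengths are in m, angles in rad, forces in N, time in s.
With the tool pointing down it reaches from about 0.3 to 0.775 m from the base axis. Payload 14.6 kg.
Tool frame: the origin (TCP) lies on the centre line of the jaws, within the pads' length; the fingertips stand 14 mm ahead of it and the grasp point (between the pads) lies 5 mm behind it (arm.tip_extent is the distance from the TCP to the fingertips, in m); z points along the fingers, x is the direction in which the jaws open and shut, and the axes are right-handed (so a half turn about z gives the same grasp; the last joint's range is limited). The gripper opens to 94 mm and grips with 3 to 60 N. Pads are 16 mm wide; open, the fingers measure 119 mm over their backs; the gripper's body (75 mm by 177 mm) begins 78 mm behind the grasp point.
Start: joints at [-0.067, 0.3, 1.521, -0, 1.321, -0.067], TCP at [0.55, -0, 0.219] pointing down, gripper open.
Joint ranges: [-3.03, 3.03], [-0.79, 2.21], [0.23, 2.52], [-1.04, 4.18], [0, 3.07], [-2.55, 2.55]. Speed limits (rad/s): [2.22, 2.22, 2.57, 3.14, 3.14, 3.14].

INTERFACE

Orientations are given as a rotation vector (axis times angle).
In Python, from cell import arm gives the robot as it stands.
- The arm moves only by the tool play_rows, never from a script. Its argument "plan" is a list of rows, each a list of 7 numbers: the finger opening in m, from 0 to 0.094, then the shift along the tool's x, y, z in m, then the turn, a rotation vector about the tool's x, y, z in rad. In form: [[fingers, dx, dy, dz, rx, ry, rz], ...]. A call has 1 to 5 rows; each row is the pose to reach, as a shift and turn from the pose measured when the call began, along the tool's axes at that moment; what a row does not reach only later rows make up. A row lasts 1/12 s, in which the tool goes at most 41.7 mm and 7.16 degrees, less where a joint would pass 70% of its speed; a pose out of reach is approached as far as the arm can. A call with a gripper value outside its range is refused whole. The fingers move at their own pace and stop on an object; "newtons" is the grip in N (left out, the last holds). Time passes only in rows, so rows that repeat a pose let the fingers close. It gives the time, the measured TCP pose, the force and the opening at its end, in the units of the state.
- arm.get_obs(): the state, without advancing time (a new reading comes with each control period).
- arm.capture(name): name is "scene" or "side" or "wrist"; returns the picture (384x512x3 uint8, blue, green, red); there is no depth.
- arm.camera_info(name): a dict with "fx", "fy", "cx", "cy" (pixels), "view" (4x4, takes a point from world to camera coordinates); the wrist camera has in their place "T_tool_cam" (4x4, takes a point from camera to tool coordinates, whose origin is the TCP and whose axes are the tool frame's). Camera axes: x right, y down, z forward; pixel columns grow to the right and rows downward; lengths in m; the calibration is good to about 2 mm. A picture is of the moment at which its call begins: read the wrist's pose just before it. camera_info takes no time and is no camera call.
- arm.sign_off(): hands the job in, once; it reports no verdict.
The state is a dict: "t": time; "joint_pos": joint angles; "joint_velocities": joint speeds; "effort": joint torques, N m; "position": TCP position; "tool_rot": TCP orientation; "wrist_force": force on the tool from outside, world axes, zero at the start; "moment": the same for the moment, N m; "width": opening from 0.0 (shut) to 1.0 (fully open).
Only numpy, scipy, OpenCV 4.12 (cv2) and the standard library are available. Lean on these libraries where they do the work, as an engineer would, in place of code of your own. Each camera call takes 0.05 s, during which the arm holds its last target. There are 200 camera calls.

## Working session

There is one attempt and no reset: what is moved stays moved. The work goes in short steps, Python scripts to look and compute and a tool call to move; the robot and the scene stay as the last step left them, time stands still between calls to the robot, and variables do not carry over. Pictures are saved under pics/ and viewed, about 8 in all and at most 12, crops included, and the job is handed in when it is done.

Besides the shell and the picture viewer there is one more tool, called after "Emit:" as a command line: name --pt "numbers of a row" for each row, then --argument value for the rest. play_rows: Moves the arm, as the interface text tells. Its arguments: {"type":"object","properties":{"plan":{"type":"array"},"newtons":{"type":"number"}},"required":["plan"]}

```bash
ls; mkdir -p pics; python3 - <<'E'
from cell import arm
import cv2,numpy as np
for n in("scene","side"):
    cv2.imwrite(f"pics/{n}0.png",arm.capture(n)); i=arm.camera_info(n); print(n,{k:np.round(v,3).tolist() for k,v in i.items()})
print({k:np.round(v,3).tolist() for k,v in arm.camera_info("wrist").items()})
o=arm.get_obs();print(o)
cv2.imwrite("pics/wrist0.png",arm.capture("wrist"))
a=[cv2.imread(f"pics/{n}0.png") for n in("scene","side","wrist")]
E
```

```text
pics
scene {'fx': 396.315, 'fy': 396.315, 'cx': 252.681, 'cy': 189.378, 'view': [[0.779, -0.627, -0.022, -0.455], [-0.282, -0.319, -0.905, 0.275], [0.56, 0.711, -0.425, 0.631], [0.0, 0.0, 0.0, 1.0]]}
side {'fx': 496.47, 'fy': 496.47, 'cx': 258.927, 'cy': 196.948, 'view': [[0.96, -0.278, 0.021, -0.557], [-0.155, -0.594, -0.79, 0.185], [0.232, 0.755, -0.613, 1.391], [0.0, 0.0, 0.0, 1.0]]}
{'fx': 322.635, 'fy': 322.635, 'cx': 257.1, 'cy': 185.353, 'T_tool_cam': [[1.0, -0.0, 0.001, -0.0], [0.0, 0.957, 0.29, -0.086], [-0.001, -0.29, 0.957, -0.165], [0.0, 0.0, 0.0, 1.0]]}
{'t': 0.1, 'joint_pos': array([-6.66312282e-02,  3.00421024e-01,  1.52151692e+00, -4.65059806e-06,
        1.32069939e+00, -6.66035417e-02]), 'joint_velocities': array([-0.00098708, -0.00166154, -0.00234236,  0.00139114, -0.00100081,
        0.00070368]), 'effort': array([ 1.84928511e-03, -5.32644153e+01, -3.53284299e+01,  7.10431044e-02,
        2.34944851e-02, -7.30603051e-05]), 'position': array([ 5.49779303e-01, -6.54079336e-06,  2.18940930e-01]), 'tool_rot': array([-3.14152718e+00,  4.16772764e-05,  1.63778210e-03]), 'wrist_force': array([-0.29915342,  0.48412013,  0.51908733]), 'moment': array([-0.0157258 ,  0.01402218,  0.02711521]), 'width': 0.9989606493513565}
```

View pics/scene0.png

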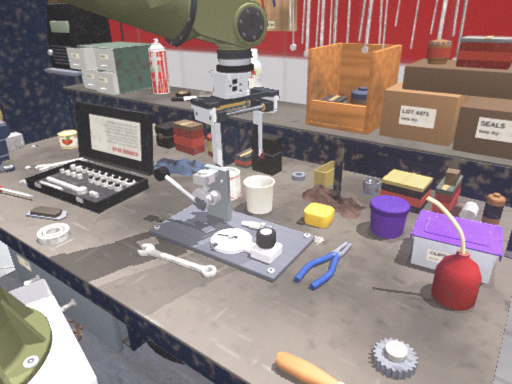

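View pics/wrist0.png

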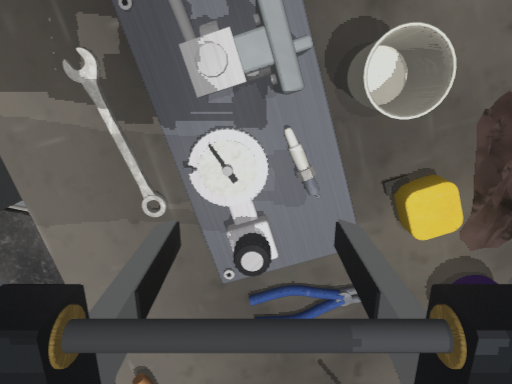

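The wrist view shows the dial at about (228,168), the pointer tip at about (210,147), a dark mark at about (190,168), and the knob cap at (252,261). I'll zoom in and measure.

```bash
cat > h.py <<'E'
from cell import arm
import cv2,numpy as np
from scipy.spatial.transform import Rotation as R
def wcam():
    o=arm.get_obs(); T=np.eye(4);T[:3,:3]=R.from_rotvec(o["tool_rot"]).as_matrix();T[:3,3]=o["position"]
    i=arm.camera_info("wrist"); return i,T@np.array(i["T_tool_cam"])
def cam(n):
    if n=="wrist": return wcam()
    i=arm.camera_info(n); return i,np.linalg.inv(np.array(i["view"]))
def ray(n,uv,z,C=None):
    i,T=C or cam(n)
    d=T[:3,:3]@np.array([(uv[0]-i["cx"])/i["fx"],(uv[1]-i["cy"])/i["fy"],1]); c=T[:3,3]
    return c+d*(z-c[2])/d[2]
def proj(n,p,C=None):
    i,T=C or cam(n); q=np.linalg.inv(T)@np.r_[p,1]
    return np.array([i["fx"]*q[0]/q[2]+i["cx"],i["fy"]*q[1]/q[2]+i["cy"]])
E
python3 - <<'E'
from h import *
for n,u,z in [("dial",(228,171),.029),("knob",(252,261),.072),("bolt1",(124,3),.012),("bolt2",(229,274),.012),("tip",(210,147),.029)]:
    print(n,ray("wrist",u,z).round(4))
im=cv2.imread("pics/wrist0.png")[110:290,160:340]
s=cv2.imread("pics/side0.png")
a=cv2.resize(im,(600,600),interpolation=cv2.INTER_CUBIC)
cv2.imwrite("pics/c1.png",a)
E
```

```text
dial [ 0.5169 -0.0047  0.029 ]
knob [ 0.5444 -0.0946  0.072 ]
bolt1 [0.4131 0.1691 0.012 ]
bolt2 [ 0.513  -0.1485  0.012 ]
tip [0.4977 0.0228 0.029 ]
```

View pics/c1.png

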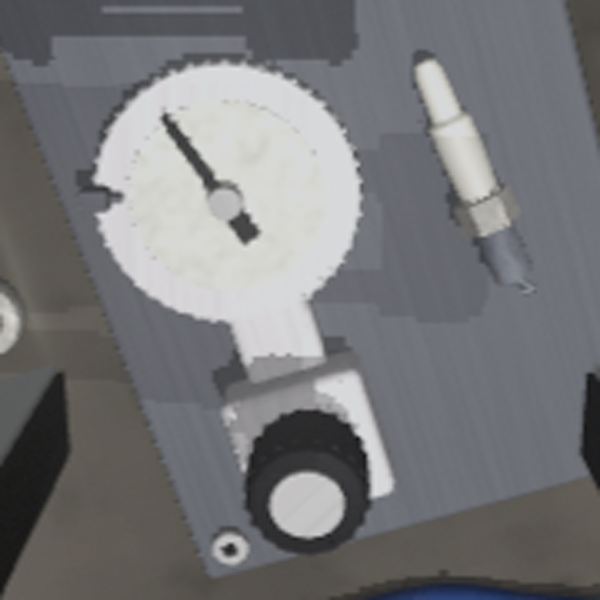

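View pics/side0.png

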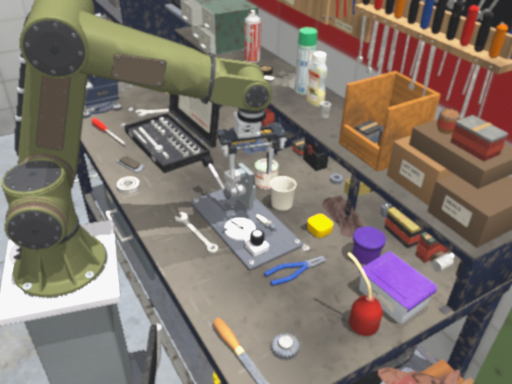

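The close crop puts the hub at (227.5,170.6), the tip at (209.5,144.5), and the mark near (195,169). The plate yaw is about 17.3°. Next I'll move above the knob, turned to the stand's yaw, for a nearer look.

Emit:
play_rows --pt "0.094 -0.005 0.095 0.085 0 0 -0.3" --pt "0.094 -0.005 0.095 0.085 0 0 -0.3" --pt "0.094 -0.005 0.095 0.085 0 0 -0.3" --pt "0.094 -0.005 0.095 0.085 0 0 -0.3" --pt "0.094 -0.005 0.095 0.085 0 0 -0.3"

```text
t: 0.57
position: [0.5438, -0.0961, 0.1323]
tool_rot: [-3.106, -0.465, 0.006]
wrist_force: [-0.2, 0.9, 0.8]
width: 0.999
```

```bash
python3 - <<'E'
from h import *
o=arm.get_obs();print(o["position"].round(4),o["tool_rot"].round(3))
im=arm.capture("wrist");cv2.imwrite("pics/wrist1.png",im)
cv2.imwrite("pics/c2.png",cv2.resize(im[60:340,120:400],(600,600),interpolation=cv2.INTER_CUBIC))
E
```

```text
[ 0.5438 -0.0961  0.1323] [-3.106 -0.465  0.006]
```

View pics/c2.png

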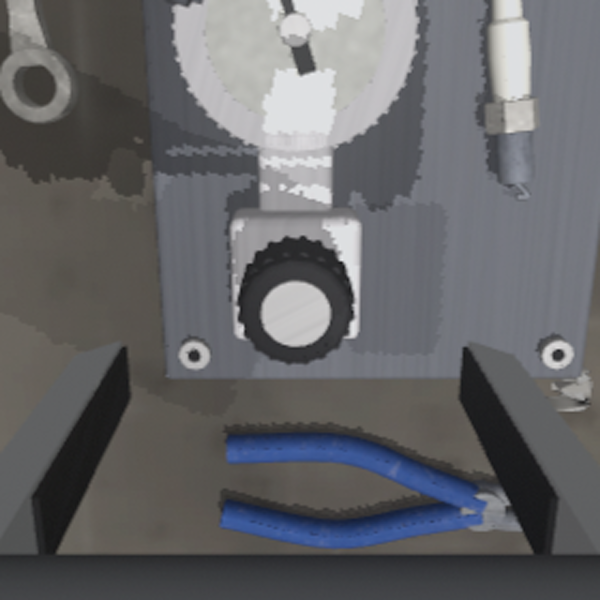

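This view is level with the stand: the knob cap is at (258.6,206) and the plate bolts at (210.5,225) and (380,225). The dial sits above the crop, so I'll view that part.

```bash
python3 - <<'E'
from h import *
C=wcam()
im=cv2.imread("pics/wrist1.png")
cv2.imwrite("pics/c3.png",cv2.resize(im[0:150,180:340],(640,600),interpolation=cv2.INTER_CUBIC))
print("knob",ray("wrist",(258.6,206),.072,C).round(4))
b=[ray("wrist",u,.014,C) for u in((210.5,225.2),(379.9,224.7))];d=b[1]-b[0];print(b,np.degrees(np.arctan2(d[1],d[0])))
E
```

```text
knob [ 0.5457 -0.0939  0.072 ]
[array([ 0.51405184, -0.14675362,  0.014     ]), array([ 0.66891482, -0.09862929,  0.014     ])] 17.262853001019927
```

View pics/c3.png

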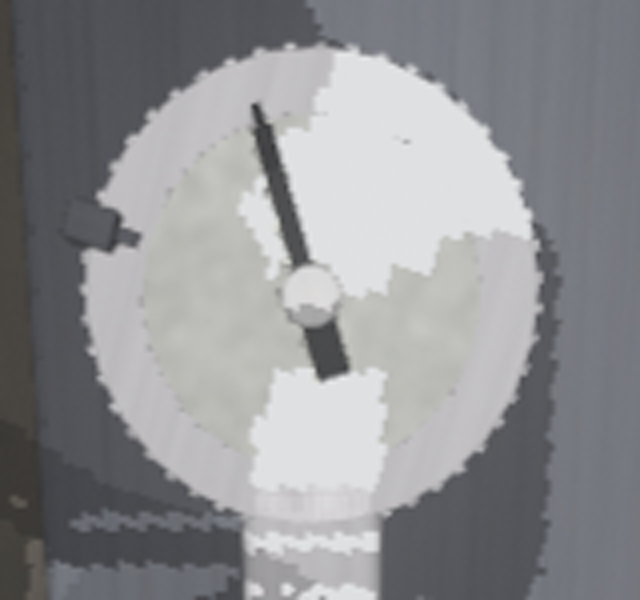

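The dial shows clearly: hub at crop (312,294), pointer tip at (255,104). The mark block spans about (65–120, 200–250), with a nib whose inner end is at (138,239).

```bash
python3 - <<'E'
from h import *
C=wcam()
f=lambda u,z:ray("wrist",(u[0]/4+180-.4,u[1]/4-.4),z,C)
h=f((312,294),.031);t=f((255,104),.029);m=f((138,239),.029);b=f((92,225),.030)
# dial from outline extremes at z .022
dl=(f((85,290),.022)+f((540,290),.022))/2;dt=(f((312,45),.022)+f((312,520),.022))/2
a=lambda p:np.degrees(np.arctan2(*(p-h)[1::-1]))
print(h,dl,dt,[(round(a(p),1),np.linalg.norm((p-h)[:2]).round(4)) for p in(t,m,b)])
E
```

```text
[ 0.51690246 -0.00255378  0.031     ] [ 0.51666786 -0.0014347   0.022     ] [ 0.51682421 -0.00227223  0.022     ] [(np.float64(124.7), np.float64(0.0359)), (np.float64(-179.7), np.float64(0.0355)), (np.float64(-179.5), np.float64(0.0445))]
```

Pointer to mark is 55.6° CCW, which means turning the knob by 92.7° (1.618 rad). I'll pre-rotate clockwise over the knob.

Emit:
play_rows --pt "0.08 0.002 -0.002 0 0 0 0.6" --pt "0.08 0.002 -0.002 0 0 0 0.6" --pt "0.08 0.002 -0.002 0 0 0 0.6" --pt "0.08 0.002 -0.002 0 0 0 0.6" --pt "0.08 0.002 -0.002 0 0 0 0.6"

```text
t: 1.03
position: [0.5467, -0.0915, 0.1354]
tool_rot: [-3.104, 0.482, -0.001]
wrist_force: [-0.6, 0.7, 0.7]
width: 0.852
```

Emit:
play_rows --pt "0.08 0 0 0 0 0 0.6" --pt "0.08 0 0 0 0 0 0.6" --pt "0.08 0 0 0 0 0 0.6" --pt "0.08 0 0 0 0 0 0.6" --pt "0.08 0 0 0 0 0 0.6"

```text
t: 1.45
position: [0.5475, -0.0902, 0.137]
tool_rot: [-2.818, 1.386, -0.004]
wrist_force: [-0.9, -0.4, 0.2]
width: 0.847
```

Emit:
play_rows --pt "0.08 0 0 0.04 0 0 0" --pt "0.08 0 0 0.075 0 0 0" --pt "0.08 0 0 0.075 0 0 0" --pt "0.08 0 0 0.075 0 0 0"

```text
t: 1.78
position: [0.5478, -0.0893, 0.0625]
tool_rot: [-2.819, 1.385, -0.002]
wrist_force: [0.9, -0.7, 1.2]
width: 0.851
```

Emit:
play_rows --newtons 20 --pt "0.03 0 0 0 0 0 0" --pt "0.03 0 0 0 0 0 0" --pt "0.03 0 0 0 0 0 0" --pt "0.03 0 0 0 0 0 0" --pt "0.03 0 0 0 0 0 0"

```text
t: 2.2
position: [0.5481, -0.0894, 0.0634]
tool_rot: [-2.819, 1.385, -0.004]
wrist_force: [-0.2, -0.1, -0.2]
width: 0.532
```

The TCP has drifted by about 5 mm, so I'll correct it before closing.

Emit:
play_rows --pt "0.06 0.0017 0.0048 0.006 0 0 0" --pt "0.06 0.0017 0.0048 0.006 0 0 0" --pt "0.06 0.0017 0.0048 0.006 0 0 0"

```text
t: 2.45
position: [0.545, -0.0939, 0.057]
tool_rot: [-2.819, 1.385, -0.003]
wrist_force: [0.0, 0.4, -0.4]
width: 0.634
```

Emit:
play_rows --newtons 20 --pt "0.03 0 0 0 0 0 0" --pt "0.03 0 0 0 0 0 0" --pt "0.03 0 0 0 0 0 0" --pt "0.03 0 0 0 0 0 0" --pt "0.03 0 0 0 0 0 0"

```text
t: 2.87
position: [0.5453, -0.0941, 0.0571]
tool_rot: [-2.819, 1.385, -0.004]
wrist_force: [2.8, -3.7, -0.6]
width: 0.424
```

Emit:
play_rows --pt "0.03 0 0 0 0 0 0" --pt "0.03 0 0 0 0 0 0"

```text
t: 3.03
position: [0.5453, -0.0942, 0.0571]
tool_rot: [-2.819, 1.385, -0.004]
wrist_force: [1.2, -0.7, -0.7]
width: 0.42
```

Gripped at about 39.5 mm. Now turning CCW (−rz).

Emit:
play_rows --pt "0.03 0 0 0 0 0 -0.1" --pt "0.03 0 0 0 0 0 -0.2" --pt "0.03 0 0 0 0 0 -0.3" --pt "0.03 0 0 0 0 0 -0.4" --pt "0.03 0 0 0 0 0 -0.5"

```text
t: 3.45
position: [0.5446, -0.0937, 0.0571]
tool_rot: [-3.076, 0.637, -0.001]
wrist_force: [-6.1, 3.0, 5.3]
width: 0.421
```

Emit:
play_rows --pt "0.03 0 0 0 0 0 -0.1" --pt "0.03 0 0 0 0 0 -0.2" --pt "0.03 0 0 0 0 0 -0.3" --pt "0.03 0 0 0 0 0 -0.4" --pt "0.03 0 0 0 0 0 -0.5"

```text
t: 3.87
position: [0.5437, -0.0935, 0.057]
tool_rot: [-3.137, -0.151, 0.003]
wrist_force: [-8.6, -1.5, 5.5]
width: 0.423
```

Emit:
play_rows --pt "0.03 0 0 0 0 0 -0.1" --pt "0.03 0 0 0 0 0 -0.2" --pt "0.03 0 0 0 0 0 -0.3" --pt "0.03 0 0 0 0 0 -0.4" --pt "0.03 0 0 0 0 0 -0.4"

```text
t: 4.28
position: [0.5429, -0.0937, 0.0571]
tool_rot: [-3.041, -0.781, 0.005]
wrist_force: [-6.4, -3.2, 4.2]
width: 0.424
```

```bash
python3 - <<'E'
from h import *
o=arm.get_obs();M=R.from_rotvec(o["tool_rot"]).as_matrix()
print(o["position"],np.arctan2(M[1,0],M[0,0])-np.arctan2(*R.from_rotvec([-2.819,1.385,-.004]).as_matrix()[[1,0],[0,0]]),o["wrist_force"],o["joint_pos"][5])
cv2.imwrite("pics/wrist2.png",arm.capture("wrist"))
E
```

```text
[ 0.54294311 -0.09365365  0.05708195] 1.416367118178803 [-6.37690012 -3.24145978  4.16989164] -0.7400218129030673
```

Emit:
play_rows --pt "0.03 0.001 0.0005 0 0 0 -0.07" --pt "0.03 0.002 0.001 0 0 0 -0.14" --pt "0.03 0.002 0.001 0 0 0 -0.2" --pt "0.03 0.002 0.001 0 0 0 -0.2" --pt "0.03 0.002 0.001 0 0 0 -0.2"

```text
t: 4.75
position: [0.5428, -0.0939, 0.057]
tool_rot: [-2.948, -1.074, 0.014]
wrist_force: [-19.4, -3.9, 13.0]
width: 0.423
```

```bash
python3 - <<'E'
from h import *
o=arm.get_obs();M=R.from_rotvec(o["tool_rot"]).as_matrix()
print(o["position"],np.arctan2(M[1,0],M[0,0])-np.arctan2(*R.from_rotvec([-2.819,1.385,-.004]).as_matrix()[[1,0],[0,0]]),o["wrist_force"])
im=arm.capture("wrist");cv2.imwrite("pics/wrist3.png",im)
u=proj("wrist",[.5168,-.0025,.029]);print(u)
x,y=[max(0,int(v)-80) for v in u];print(x,y)
cv2.imwrite("pics/c4.png",cv2.resize(im[y:y+160,x:x+160],(600,600),interpolation=cv2.INTER_CUBIC) if y+160<=384 else im)
E
```

```text
[ 0.54284581 -0.09389512  0.05700712] 1.6121033941483578 [-19.44868614  -3.94793247  12.96853031]
[324.21942855  85.70356923]
244 5
```

View pics/c4.png

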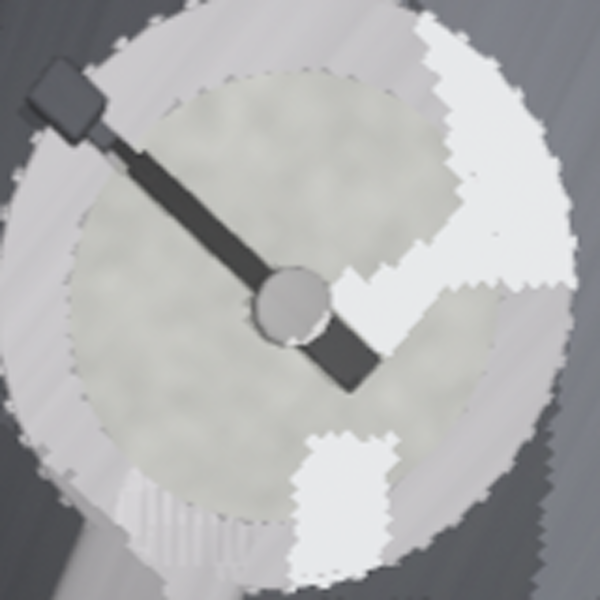

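The pointer now points at the mark nib: hub (291,305), tip (118,145), block (66,100), so the two directions agree within about 0.5°. I'll relieve the side push, release, rise and check again.

Emit:
play_rows --pt "0.03 -0.001 -0.0005 0 0 0 0" --pt "0.03 -0.001 -0.0005 0 0 0 0" --pt "0.06 -0.001 -0.0005 0 0 0 0" --pt "0.06 -0.001 -0.0005 0 0 0 0" --pt "0.06 -0.001 -0.0005 0 0 0 0"

```text
t: 5.22
position: [0.5416, -0.094, 0.057]
tool_rot: [-2.948, -1.074, 0.015]
wrist_force: [0.1, -0.3, -0.5]
width: 0.602
```

Emit:
play_rows --pt "0.06 0 0 0 0 0 0" --pt "0.06 0 0 -0.03 0 0 0" --pt "0.06 0 0 -0.065 0 0 0" --pt "0.06 0 0 -0.1 0 0 0" --pt "0.06 0 0 -0.1 0 0 0"

```text
t: 5.63
position: [0.5449, -0.0946, 0.1636]
tool_rot: [2.951, 1.075, -0.003]
wrist_force: [0.6, -0.4, -0.2]
width: 0.638
```

```bash
python3 - <<'E'
from h import *
o=arm.get_obs();print(o["position"],o["tool_rot"],o["width"],o["wrist_force"])
C=wcam();np.save("C4.npy",C[1])
im=arm.capture("wrist");cv2.imwrite("pics/wrist4.png",im)
u=proj("wrist",[.5168,-.0025,.029],C);x,y=[max(0,int(v)-60) for v in u];print(u,x,y)
cv2.imwrite("pics/c5.png",cv2.resize(im[y:y+120,x:x+120],(600,600),interpolation=cv2.INTER_CUBIC))
E
```

```text
[ 0.54491602 -0.09461293  0.16358227] [ 2.95095786e+00  1.07491908e+00 -2.55301803e-03] 0.638487424000311 [ 0.63713973 -0.42170953 -0.24533288]
[299.19919128  83.8155332 ] 239 23
```

View pics/c5.png

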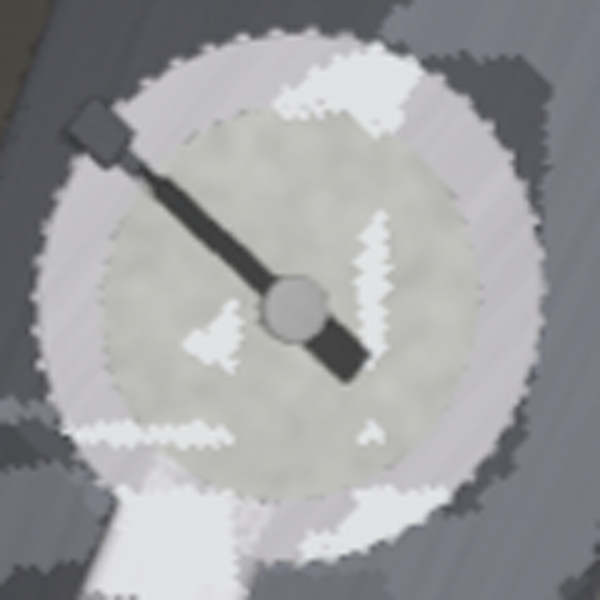

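After release the pointer still lines up with the mark (hub (294,308), block (99,131), within 0.5°). Next I'll rise and go over to the lever handle.

Emit:
play_rows --pt "0.06 0 0 -0.04 0 0 0.1" --pt "0.06 0 0 -0.08 0 0 0.2" --pt "0.06 0 0 -0.09 0 0 0.3" --pt "0.06 0 0 -0.09 0 0 0.395" --pt "0.06 0 0 -0.09 0 0 0.395"

```text
t: 6.1
position: [0.5443, -0.0943, 0.25]
tool_rot: [-3.106, -0.468, 0.007]
wrist_force: [1.2, -0.5, -0.6]
width: 0.639
```

```bash
cat >> h.py <<'E'
def to(p,yaw=17.3):
    o=arm.get_obs();M=R.from_rotvec(o["tool_rot"]).as_matrix()
    y=np.radians(yaw);c,s=np.cos(y),np.sin(y);T=np.array([[c,s,0],[s,-c,0],[0,0,-1.]])
    print("now",o["position"].round(4),"shift",(M.T@(np.array(p)-o["position"])).round(4),"rot",R.from_matrix(M.T@T).as_rotvec().round(4),"w",round(o["width"]*94,1),"F",o["wrist_force"].round(1))
E
python3 -c "
from h import *
to([.4657,.19,.23])"
```

```text
now [ 0.5443 -0.0943  0.25  ] shift [ 0.0088 -0.2948  0.0202] rot [-0.0007  0.0045 -0.0028] w 60.1 F [ 1.2 -0.5 -0.6]
```

Emit:
play_rows --pt "0.06 0.002 -0.04 0 0 0 0" --pt "0.06 0.003 -0.08 0 0 0 0" --pt "0.06 0.005 -0.12 0 0 0 0" --pt "0.06 0.007 -0.16 0 0 0 0" --pt "0.06 0.009 -0.2 0 0 0 0"

```text
t: 6.52
position: [0.4927, 0.1009, 0.2487]
tool_rot: [-3.106, -0.473, 0.011]
wrist_force: [0.9, 0.1, 0.7]
width: 0.639
```

Emit:
play_rows --pt "0.06 0 -0.03 0 0 0 0" --pt "0.06 0 -0.03 0 0 0 0"

```text
t: 6.68
position: [0.4818, 0.1336, 0.2472]
tool_rot: [-3.103, -0.485, 0.015]
wrist_force: [0.1, -0.1, 0.0]
width: 0.634
```

```bash
python3 - <<'E'
from h import *
to([.4657,.2156,.125])
im=arm.capture("wrist");cv2.imwrite("pics/wrist5.png",im)
print(proj("wrist",[.4657,.2156,.13]))
E
```

```text
now [0.4818 0.1336 0.2472] shift [ 0.0109 -0.0827  0.1223] rot [-0.0022  0.0093  0.0084] w 59.6 F [ 0.1 -0.1  0. ]
[269.15705893  88.4891276 ]
```

View pics/wrist5.png

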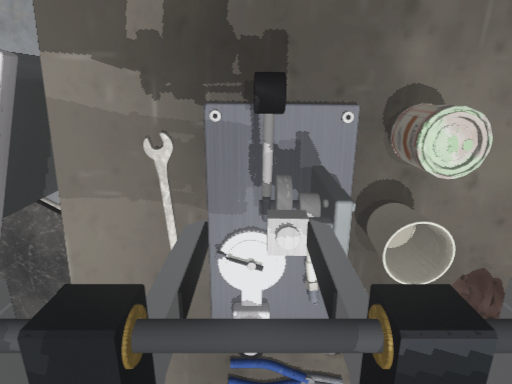

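The handle is at (270,92), and my prediction was (269,88.5), so they agree to about 3 mm. I'll go above it, then down.

Emit:
play_rows --pt "0.06 0.006 -0.04 0 0 0.009 0.008" --pt "0.06 0.0115 -0.08 0 0 0.009 0.008" --pt "0.06 0.0115 -0.08 0 0 0.009 0.008" --pt "0.06 0.0115 -0.08 0 0 0.009 0.008"

```text
t: 7.07
position: [0.4689, 0.2118, 0.2461]
tool_rot: [-3.104, -0.478, 0.003]
wrist_force: [0.1, -0.5, 0.1]
width: 0.642
```

```bash
python3 -c "
from h import *
to([.4672,.2132,.125])"
```

```text
now [0.4689 0.2118 0.2461] shift [-0.001  -0.0017  0.1211] rot [-0.0012  0.002   0.0037] w 60.3 F [ 0.1 -0.5  0.1]
```

Emit:
play_rows --pt "0.06 -0.001 -0.001 0.03 0 0 0" --pt "0.06 -0.001 -0.002 0.06 0 0 0" --pt "0.06 -0.001 -0.002 0.09 0 0 0" --pt "0.06 -0.001 -0.002 0.12 0 0 0" --pt "0.06 -0.001 -0.002 0.12 0 0 0"

```text
t: 7.48
position: [0.4651, 0.2108, 0.1206]
tool_rot: [3.104, 0.477, -0.017]
wrist_force: [-0.8, -0.2, -0.9]
width: 0.634
```

```bash
python3 -c "
from h import *
to([.4672,.2132,.125])"
```

```text
now [0.4651 0.2108 0.1206] shift [ 0.0027 -0.0017 -0.0044] rot [-0.0005  0.0111  0.0032] w 59.6 F [-0.8 -0.2 -0.9]
```

Emit:
play_rows --pt "0.06 0.0025 -0.0015 -0.004 0 0.01 0.003" --pt "0.06 0.0025 -0.0015 -0.004 0 0.01 0.003" --pt "0.06 0.0025 -0.0015 -0.004 0 0.01 0.003"

```text
t: 7.73
position: [0.4681, 0.2128, 0.1264]
tool_rot: [-3.105, -0.472, -0.002]
wrist_force: [0.1, 0.1, 0.4]
width: 0.638
```

Emit:
play_rows --newtons 20 --pt "0.015 0 0 0 0 0 0" --pt "0.015 0 0 0 0 0 0" --pt "0.015 0 0 0 0 0 0" --pt "0.015 0 0 0 0 0 0" --pt "0.015 0 0 0 0 0 0"

```text
t: 8.15
position: [0.4681, 0.2128, 0.1266]
tool_rot: [-3.105, -0.472, -0.003]
wrist_force: [-0.6, 0.0, -0.6]
width: 0.319
```

Emit:
play_rows --pt "0.015 0 0 0 0 0 0" --pt "0.015 0 0 0 0 0 0" --pt "0.015 0 0 0 0 0 0"

```text
t: 8.4
position: [0.4663, 0.2125, 0.1261]
tool_rot: [-3.106, -0.473, 0.005]
wrist_force: [-13.9, -3.1, 6.0]
width: 0.278
```

```bash
python3 - <<'E'
from h import *
to([.4672,.2132,.125])
im=arm.capture("wrist");cv2.imwrite("pics/wrist6.png",im)
cv2.imwrite("pics/c6.png",im[:,100:420])
E
```

```text
now [0.4663 0.2125 0.1261] shift [ 0.001  -0.0004  0.0011] rot [-0.0006  0.0031  0.0003] w 26.1 F [-13.9  -3.1   6. ]
```

View pics/c6.png

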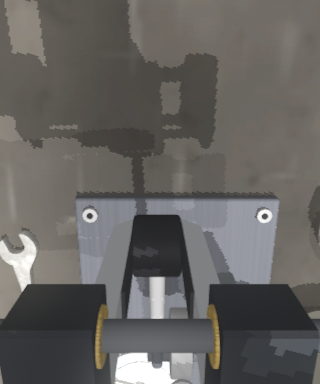

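Gripped on the flat ends, with the jaws at 26.1 mm. The rest TCP is (.4663,.2125,.1261), which I'll use as the reference for the arc and swing in relative steps.

```bash
cat >> h.py <<'E'
REF=np.array([.4655,.2123,.1261]); YW=np.radians(17.3)
SY=np.array([-np.sin(YW),np.cos(YW),0]);UP=np.array([0,0,1.]);SX=np.array([np.cos(YW),np.sin(YW),0])
PIV=REF-.135*(np.sin(1.15)*SY+np.cos(1.15)*UP)
def swing(q0,q1,n=5):
    o=arm.get_obs();M=R.from_rotvec(o["tool_rot"]).as_matrix();d=o["position"]-PIV
    print("q",round(1.15-np.arctan2(d@SY,d@UP),4),"r",round(np.hypot(d@SY,d@UP),4),"sx",round(d@SX,4),"w",round(o["width"]*94,1),"F",o["wrist_force"].round(1))
    for q in np.linspace(q0,q1,n+1)[1:]:
        print((M.T@(PIV+.135*(np.sin(1.15-q)*SY+np.cos(1.15-q)*UP)-o["position"])).round(4))
    to(o["position"])
E
python3 -c "
from h import *
swing(0,.3)"
```

```text
q 0.0006 r 0.135 sx 0.0009 w 25.9 F [-13.6  -2.7   5.3]
[-0.0009  0.0035 -0.0072]
[-0.0009  0.0074 -0.0143]
[-0.0009  0.0118 -0.0211]
[-0.0009  0.0166 -0.0277]
[-0.001   0.0217 -0.0339]
now [0.4663 0.2125 0.1262] shift [0. 0. 0.] rot [-0.0007  0.003   0.0003] w 25.9 F [-13.6  -2.7   5.3]
```

Emit:
play_rows --pt "0.015 -0.001 0.0035 -0.007 0 0 0" --pt "0.015 -0.001 0.0075 -0.0145 0 0 0" --pt "0.015 -0.001 0.012 -0.021 0 0 0" --pt "0.015 -0.001 0.0165 -0.0275 0 0 0" --pt "0.015 -0.001 0.0215 -0.034 0 0 0"

```text
t: 8.87
position: [0.4723, 0.1916, 0.1599]
tool_rot: [-3.105, -0.473, 0.003]
wrist_force: [8.9, 2.6, -15.2]
width: 0.274
```

```bash
python3 -c "
from h import *
swing(.3,.6)"
```

```text
q 0.2991 r 0.1349 sx 0.0004 w 25.8 F [  8.9   2.6 -15.2]
[-0.0004  0.0055 -0.0061]
[-0.0004  0.0114 -0.0117]
[-0.0004  0.0176 -0.0169]
[-0.0004  0.0241 -0.0217]
[-0.0004  0.0308 -0.0262]
now [0.4723 0.1916 0.1599] shift [0. 0. 0.] rot [-0.0008  0.0021  0.0003] w 25.8 F [  8.9   2.6 -15.2]
```

Emit:
play_rows --pt "0.015 0 0.0055 -0.006 0 0 0" --pt "0.015 0 0.0115 -0.0115 0 0 0" --pt "0.015 0 0.0175 -0.017 0 0 0" --pt "0.015 0 0.024 -0.0215 0 0 0" --pt "0.015 0 0.031 -0.026 0 0 0"

```text
t: 9.28
position: [0.4813, 0.1628, 0.1844]
tool_rot: [-3.103, -0.473, 0.006]
wrist_force: [7.3, 11.5, -21.4]
width: 0.274
```

```bash
python3 -c "
from h import *
swing(.6,.9)"
```

```text
q 0.589 r 0.134 sx 0.0003 w 25.8 F [  7.3  11.5 -21.4]
[-0.0004  0.0077 -0.0057]
[-0.0004  0.015  -0.0093]
[-0.0004  0.0224 -0.0125]
[-0.0004  0.0301 -0.0152]
[-0.0004  0.0378 -0.0175]
now [0.4813 0.1628 0.1844] shift [0. 0. 0.] rot [-0.0032  0.0032  0.0008] w 25.8 F [  7.3  11.5 -21.4]
```

Emit:
play_rows --pt "0.015 0 0.0075 -0.0047 0 0 0" --pt "0.015 0 0.015 -0.0083 0 0 0" --pt "0.015 0 0.0225 -0.0115 0 0 0" --pt "0.015 0 0.03 -0.014 0 0 0" --pt "0.015 0 0.0378 -0.0165 0 0 0"

```text
t: 9.7
position: [0.4916, 0.1293, 0.1992]
tool_rot: [-3.097, -0.474, 0.01]
wrist_force: [1.5, 24.6, -17.7]
width: 0.261
```

```bash
python3 -c "
from h import *
swing(.9,1.1)"
```

```text
q 0.875 r 0.1333 sx 0.0002 w 24.6 F [  1.5  24.6 -17.7]
[-0.0003  0.008  -0.0039]
[-0.0003  0.0133 -0.0049]
[-0.0003  0.0186 -0.0058]
[-0.0003  0.024  -0.0064]
[-0.0003  0.0294 -0.0069]
now [0.4916 0.1293 0.1992] shift [0. 0. 0.] rot [-0.0094  0.0049  0.0021] w 24.6 F [  1.5  24.6 -17.7]
```

There are 25–28 N of tangential resistance, far above the spring, and the jaws narrowed to 24.6 mm. I'll stop and look.

```bash
python3 - <<'E'
from h import *
w=arm.capture("wrist");cv2.imwrite("pics/w7.png",w)
s=arm.capture("scene");d=arm.capture("side")
cv2.imwrite("pics/s7.png",s);cv2.imwrite("pics/d7.png",d)
u=proj("scene",[.49,.13,.2]);v=proj("side",[.49,.13,.2])
cr=lambda im,c,r:cv2.resize(im[max(0,int(c[1])-r):int(c[1])+r,max(0,int(c[0])-r):int(c[0])+r],(300,300),interpolation=cv2.INTER_CUBIC)
cv2.imwrite("pics/c7.png",np.vstack([np.hstack([cr(s,u,55),cr(d,v,45)]),np.hstack([cr(w,(257,285),95),cr(w,(257,120),120)])]))
o=arm.get_obs();print(o["wrist_force"],o["moment"],o["width"]*94,o["position"],o["joint_velocities"].round(3))
E
```

```text
[-1.06924403  0.3272462   0.53436192] [ 0.01148036 -0.01400202  0.06074275] 15.456489633647822 [0.49260035 0.12661793 0.20077552] [ 0.001 -0.008 -0.001 -0.011  0.     0.008]
```

View pics/c7.png

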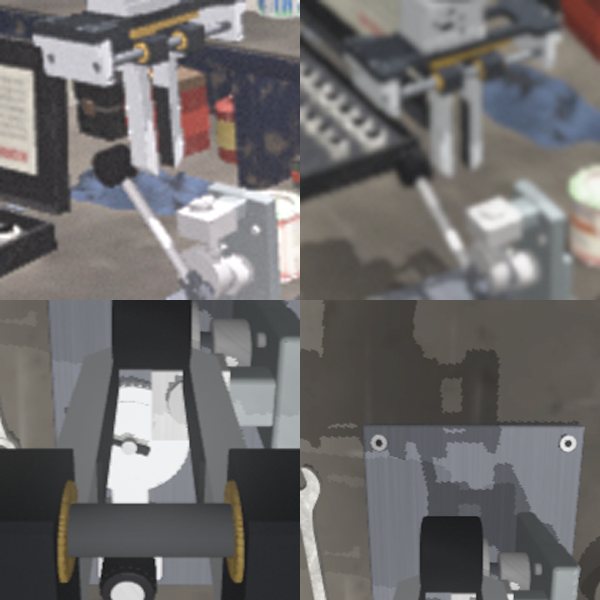

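The drum has slipped out: the bottom-left tile shows it behind the fingers, and the scene tile shows the lever still leaning left at about crop (113,163). I'll see where it is and how fast it falls back.

```bash
cat >> h.py <<'E'
HP=PIV+np.array([0,0,.004])
def leverq(im,n):
    g=cv2.GaussianBlur(cv2.cvtColor(im,cv2.COLOR_BGR2GRAY),(0,0),3);C=cam(n);b=[]
    for q in np.arange(-.1,1.6,.02):
        u=proj(n,HP+.135*(np.sin(1.15-q)*SY+np.cos(1.15-q)*UP),C);b.append((g[int(round(u[1])),int(round(u[0]))],round(q,2)))
    return sorted(b)[:3]
E
python3 - <<'E'
from h import *
print("at slip",leverq(cv2.imread("pics/s7.png"),"scene"),leverq(cv2.imread("pics/d7.png"),"side"))
for k in range(6):
    print(arm.get_obs()["t"],leverq(arm.capture("scene"),"scene"))
E
```

```text
at slip [(np.uint8(57), np.float64(0.42)), (np.uint8(57), np.float64(0.44)), (np.uint8(57), np.float64(0.46))] [(np.uint8(54), np.float64(0.1)), (np.uint8(56), np.float64(0.06)), (np.uint8(56), np.float64(0.08))]
9.85 [(np.uint8(58), np.float64(-0.04)), (np.uint8(59), np.float64(0.0)), (np.uint8(59), np.float64(0.02))]
9.9 [(np.uint8(58), np.float64(-0.04)), (np.uint8(59), np.float64(0.0)), (np.uint8(59), np.float64(0.02))]
9.95 [(np.uint8(58), np.float64(-0.04)), (np.uint8(59), np.float64(0.0)), (np.uint8(59), np.float64(0.02))]
10.0 [(np.uint8(59), np.float64(-0.04)), (np.uint8(59), np.float64(0.0)), (np.uint8(59), np.float64(0.02))]
10.05 [(np.uint8(58), np.float64(-0.04)), (np.uint8(59), np.float64(0.0)), (np.uint8(59), np.float64(0.02))]
10.1 [(np.uint8(59), np.float64(-0.04)), (np.uint8(59), np.float64(0.0)), (np.uint8(59), np.float64(0.02))]
```

The lever is back at rest (q≈0). It fell quickly, so it isn't damped, and the resistance most likely came from the drum not turning freely in the pads. I'll re-grip and read the moment while holding still.

Emit:
play_rows --pt "0.06 0 0 -0.02 0 0 0" --pt "0.06 0 -0.03 -0.02 0 0 0" --pt "0.06 0 -0.06 -0.02 0 0 0" --pt "0.06 0 -0.09 -0.02 0 0 0" --pt "0.06 0 -0.09 -0.02 0 0 0"

```text
t: 10.57
position: [0.4645, 0.216, 0.2214]
tool_rot: [-3.102, -0.478, 0.005]
wrist_force: [0.7, -0.4, -0.1]
width: 0.477
```

```bash
python3 -c "
from h import *
to(REF)"
```

```text
now [0.4645 0.216  0.2214] shift [0.0001 0.0041 0.0953] rot [-0.0038  0.0026  0.0037] w 44.8 F [ 0.7 -0.4 -0.1]
```

Emit:
play_rows --pt "0.06 0 0.004 0 0 0 0.003" --pt "0.06 0 0.004 0.03 0 0 0.003" --pt "0.06 0 0.004 0.06 0 0 0.003" --pt "0.06 0 0.004 0.095 0 0 0.003" --pt "0.06 0 0.004 0.095 0 0 0.003"

```text
t: 10.98
position: [0.4631, 0.2105, 0.121]
tool_rot: [-3.105, -0.472, 0.018]
wrist_force: [-0.3, -0.2, -1.2]
width: 0.637
```

```bash
python3 -c "
from h import *
to(REF)"
```

```text
now [0.4631 0.2105 0.121 ] shift [ 0.0028 -0.001  -0.0051] rot [-0.0031  0.0114 -0.0004] w 59.8 F [-0.3 -0.2 -1.2]
```

Emit:
play_rows --pt "0.06 0.0025 -0.001 -0.005 0 0.011 0" --pt "0.06 0.0025 -0.001 -0.005 0 0.011 0" --pt "0.04 0.0025 -0.001 -0.005 0 0.011 0" --pt "0.032 0.0025 -0.001 -0.005 0 0.011 0"

```text
t: 11.32
position: [0.4661, 0.2123, 0.1278]
tool_rot: [-3.102, -0.471, -0.003]
wrist_force: [-0.6, 0.2, 0.4]
width: 0.534
```

Emit:
play_rows --newtons 12 --pt "0.015 0 0 0 0 0 0" --pt "0.015 0 0 0 0 0 0" --pt "0.015 0 0 0 0 0 0" --pt "0.015 0 0 0 0 0 0" --pt "0.015 0 0 0 0 0 0"

```text
t: 11.73
position: [0.4661, 0.2124, 0.128]
tool_rot: [-3.102, -0.471, -0.003]
wrist_force: [-1.6, 0.4, 1.7]
width: 0.277
```

```bash
python3 -c "
from h import *
swing(0,.12)
print(arm.get_obs()['moment'],leverq(arm.capture('scene'),'scene'))"
```

```text
q 0.0129 r 0.1357 sx 0.0006 w 26.1 F [-1.6  0.4  1.7]
[-0.0006  0.0013 -0.0011]
[-0.0005  0.0027 -0.004 ]
[-0.0005  0.0042 -0.0069]
[-0.0005  0.0057 -0.0097]
[-0.0005  0.0074 -0.0125]
now [0.4661 0.2124 0.128 ] shift [0. 0. 0.] rot [-0.0033 -0.0025 -0.0005] w 26.1 F [-1.6  0.4  1.7]
[ 0.02515178  0.27279321 -0.00038435] [(np.uint8(94), np.float64(0.14)), (np.uint8(94), np.float64(0.16)), (np.uint8(95), np.float64(0.2))]
```

Emit:
play_rows --pt "0.015 0 0.0029 -0.006 0 0 0" --pt "0.015 0 0.0061 -0.012 0 0 0" --pt "0.015 0 0.0096 -0.0178 0 0 0" --pt "0.015 0 0.0134 -0.0234 0 0 0"

```text
t: 12.12
position: [0.4701, 0.1991, 0.1517]
tool_rot: [-3.102, -0.471, -0.003]
wrist_force: [3.4, 2.4, -8.4]
width: 0.278
```

```bash
sed -i 's/^REF=.*/REF=np.array([.4660,.2124,.128]); YW=np.radians(17.3)/' h.py; python3 -c "
from h import *
swing(.2,.4)
f=lambda:print(arm.get_obs()['wrist_force'].round(1),arm.get_obs()['moment'].round(2))
f();arm.capture('scene');f();arm.capture('scene');f()"
```

```text
q 0.2042 r 0.1348 sx -0.0001 w 26.1 F [ 3.4  2.4 -8.4]
[ 0.0001  0.0027 -0.004 ]
[ 0.0001  0.0061 -0.0082]
[ 0.0001  0.0096 -0.0123]
[ 0.0001  0.0133 -0.0162]
[ 0.0001  0.0172 -0.02  ]
now [0.4701 0.1991 0.1517] shift [0. 0. 0.] rot [-0.0034 -0.0023 -0.0006] w 26.1 F [ 3.4  2.4 -8.4]
[ 3.4  2.4 -8.4] [ 0.44 -0.52  0.01]
[-0.2 -0.9 -4.1] [-0.04  0.33 -0.02]
[ 1.2  0.4 -2.1] [-0.11 -0.13  0.07]
```

The forces decay once still, to about 2 N, which matches the spring. So the earlier loads came from moving quickly. I'll go slower, settle between steps, and grip more firmly.

Emit:
play_rows --newtons 35 --pt "0.015 0 0 0 0 0 0" --pt "0.015 0 0.0045 -0.006 0 0 0" --pt "0.015 0 0.009 -0.0115 0 0 0" --pt "0.015 0 0.013 -0.016 0 0 0" --pt "0.015 0 0.013 -0.016 0 0 0"

```text
t: 12.63
position: [0.4742, 0.1858, 0.1677]
tool_rot: [-3.103, -0.47, -0.003]
wrist_force: [5.5, 0.7, -10.9]
width: 0.274
```

```bash
python3 -c "
from h import *
for i in range(2): arm.capture('scene')
swing(.37,.57)
print(arm.get_obs()['moment'].round(2))"
```

```text
q 0.3591 r 0.1345 sx -0.0001 w 25.8 F [ 5.8 -0.4 -9.3]
[ 0.0001  0.0046 -0.0051]
[ 0.0001  0.0087 -0.0087]
[ 0.0001  0.0128 -0.0121]
[ 0.0001  0.0172 -0.0153]
[ 0.0002  0.0216 -0.0184]
now [0.4741 0.1861 0.1675] shift [0. 0. 0.] rot [-0.0029 -0.0024 -0.0013] w 25.8 F [ 5.8 -0.4 -9.3]
[-0.12 -0.9  -0.05]
```

Emit:
play_rows --pt "0.015 0 0.004 -0.0035 0 0 0" --pt "0.015 0 0.0085 -0.0075 0 0 0" --pt "0.015 0 0.0128 -0.011 0 0 0" --pt "0.015 0 0.017 -0.0142 0 0 0" --pt "0.015 0 0.0216 -0.0174 0 0 0"

```text
t: 13.15
position: [0.4803, 0.1659, 0.1835]
tool_rot: [-3.101, -0.47, -0.001]
wrist_force: [8.3, 9.8, -21.9]
width: 0.281
```

```bash
python3 -c "
from h import *
for i in range(2): arm.capture('scene')
swing(.57,.77)
print(arm.get_obs()['moment'].round(2))"
```

```text
q 0.5613 r 0.1334 sx -0.0002 w 25.8 F [  8.2   5.1 -16.1]
[ 0.0002  0.0047 -0.0049]
[ 0.0002  0.0093 -0.0076]
[ 0.0002  0.0141 -0.0101]
[ 0.0002  0.019  -0.0124]
[ 0.0002  0.024  -0.0145]
now [0.4804 0.1654 0.1838] shift [0. 0. 0.] rot [-0.004  -0.0017 -0.0017] w 25.8 F [  8.2   5.1 -16.1]
[ 1.12 -1.19  0.02]
```

Emit:
play_rows --newtons 20 --pt "0.015 0 0 0.001 0 0 0" --pt "0.015 0 0 0.002 0 0 0" --pt "0.015 0 0 0.002 0 0 0"

```text
t: 13.5
position: [0.4803, 0.1665, 0.1825]
tool_rot: [-3.1, -0.47, -0.003]
wrist_force: [-3.5, 7.4, 5.4]
width: 0.274
```

```bash
python3 -c "
from h import *
for i in range(2): im=arm.capture('scene')
side=arm.capture('side')
swing(.57,.77)
print(arm.get_obs()['moment'].round(2))
u=proj('scene',[.49,.13,.17]);v=proj('side',[.49,.13,.17])
cr=lambda im,c,r:cv2.resize(im[int(c[1])-r:int(c[1])+r,int(c[0])-r:int(c[0])+r],(400,400),interpolation=cv2.INTER_CUBIC)
cv2.imwrite('pics/c8.png',np.hstack([cr(im,u,55),cr(side,v,45)]))
print(u,v)"
```

```text
q 0.55 r 0.133 sx -0.0 w 25.9 F [-2.7  6.2  4.9]
[ 0.0001  0.0056 -0.0061]
[ 0.0001  0.0103 -0.0088]
[ 0.0001  0.0151 -0.0113]
[ 0.0001  0.0199 -0.0136]
[ 0.0001  0.0249 -0.0158]
now [0.4803 0.1664 0.1826] shift [0. 0. 0.] rot [-0.0057 -0.0026 -0.0011] w 25.9 F [-2.7  6.2  4.9]
[1.16 0.61 0.02]
[184.62828359 164.55332829] [219.48961494 163.02386306]
```

A 1 mm shift flips Fz from −16 to +5 N, so the true arc lies slightly lower than mine. I'll shift my pivot estimate by (+1.5 mm y, −3.5 mm z), which also matches the camera estimate better.

```bash
sed -i 's/^PIV=.*/&+.0015*SY-.0035*UP/' h.py; python3 -c "
from h import *
swing(.55,.75)"
```

```text
q 0.5738 r 0.135 sx -0.0 w 25.9 F [-2.7  6.2  4.9]
[ 0.      0.0019 -0.0012]
[ 0.0001  0.0065 -0.004 ]
[ 0.0001  0.0112 -0.0066]
[ 0.0001  0.016  -0.009 ]
[ 0.0001  0.0209 -0.0112]
now [0.4803 0.1664 0.1826] shift [0. 0. 0.] rot [-0.0057 -0.0026 -0.0011] w 25.9 F [-2.7  6.2  4.9]
```

Emit:
play_rows --pt "0.015 0 0.004 -0.0025 0 0 0" --pt "0.015 0 0.008 -0.005 0 0 0" --pt "0.015 0 0.012 -0.007 0 0 0" --pt "0.015 0 0.016 -0.009 0 0 0" --pt "0.015 0 0.016 -0.009 0 0 0"

```text
t: 14.07
position: [0.4852, 0.1505, 0.192]
tool_rot: [-3.1, -0.469, -0.003]
wrist_force: [-0.9, 2.5, 0.7]
width: 0.275
```

```bash
python3 -c "
from h import *
for i in range(2): im=arm.capture('scene')
swing(.71,.91)"
```

```text
q 0.7125 r 0.1352 sx -0.0 w 25.8 F [-1.1  3.   1.6]
[ 0.0001  0.0047 -0.0019]
[ 0.0001  0.0097 -0.0039]
[ 0.0001  0.0148 -0.0058]
[ 0.0001  0.0199 -0.0074]
[ 0.0001  0.0251 -0.0088]
now [0.4851 0.1509 0.1918] shift [0. 0. 0.] rot [-0.0055 -0.003  -0.0016] w 25.8 F [-1.1  3.   1.6]
```

The forces are now 3 N, so the corrected arc is right. Continuing.

Emit:
play_rows --pt "0.015 0 0.0047 -0.002 0 0 0" --pt "0.015 0 0.0097 -0.004 0 0 0" --pt "0.015 0 0.0148 -0.0058 0 0 0" --pt "0.015 0 0.02 -0.0074 0 0 0" --pt "0.015 0 0.02 -0.0074 0 0 0"

```text
t: 14.58
position: [0.4913, 0.1309, 0.1995]
tool_rot: [-3.101, -0.468, -0.004]
wrist_force: [-1.3, 3.5, 1.5]
width: 0.276
```

```bash
python3 -c "
from h import *
for i in range(2): im=arm.capture('scene')
swing(.87,1.07)"
```

```text
q 0.8733 r 0.1351 sx -0.0001 w 25.7 F [-0.4  3.5  2.2]
[ 0.0001  0.0048 -0.0012]
[ 0.0001  0.0101 -0.0024]
[ 0.0001  0.0154 -0.0034]
[ 0.0001  0.0207 -0.0042]
[ 0.0001  0.0261 -0.0047]
now [0.4912 0.1314 0.1993] shift [0. 0. 0.] rot [-0.0052 -0.0032 -0.002 ] w 25.7 F [-0.4  3.5  2.2]
```

Emit:
play_rows --pt "0.015 0 0.0048 -0.0012 0 0 0" --pt "0.015 0 0.01 -0.0024 0 0 0" --pt "0.015 0 0.0154 -0.0034 0 0 0" --pt "0.015 0 0.0207 -0.0042 0 0 0" --pt "0.015 0 0.026 -0.0047 0 0 0"

```text
t: 15.1
position: [0.4989, 0.1065, 0.2042]
tool_rot: [-3.101, -0.469, -0.004]
wrist_force: [-1.8, 4.1, 3.2]
width: 0.274
```

```bash
python3 -c "
from h import *
for i in range(2): im=arm.capture('scene')
swing(1.07,1.15)"
```

```text
q 1.0722 r 0.1352 sx -0.0001 w 25.7 F [-1.7  4.4  5.2]
[0.0001 0.0019 0.0001]
[ 0.0001  0.004  -0.    ]
[ 0.0001  0.0062 -0.0001]
[ 0.0001  0.0084 -0.0002]
[ 0.0001  0.0105 -0.0002]
now [0.499  0.1062 0.2042] shift [0. 0. 0.] rot [-0.0051 -0.0036 -0.0024] w 25.7 F [-1.7  4.4  5.2]
```

Emit:
play_rows --pt "0.015 0 0.003 0 0 0 0" --pt "0.015 0 0.006 0 0 0 0" --pt "0.015 0 0.009 0 0 0 0" --pt "0.015 0 0.0105 0 0 0 0" --pt "0.015 0 0.0105 0 0 0 0"

```text
t: 15.62
position: [0.5021, 0.0962, 0.2046]
tool_rot: [-3.101, -0.468, -0.005]
wrist_force: [-3.1, 2.8, 7.6]
width: 0.271
```

```bash
python3 - <<'E'
from h import *
s=arm.capture("scene");d=arm.capture("side");w=arm.capture("wrist")
for n,i in(("s9",s),("d9",d),("w9",w)):cv2.imwrite(f"pics/{n}.png",i)
swing(1.14,1.15,1)
b=PIV+.005*UP
for n in("scene","side"):
    print(n,*[proj(n,b+h*UP).round(1) for h in(.0,.05,.135)])
u=proj("scene",b+.09*UP);v=proj("side",b+.09*UP);print(u,v)
cr=lambda im,c,r,S:cv2.resize(im[int(c[1])-r:int(c[1])+r,int(c[0])-r:int(c[0])+r],(S,S),interpolation=cv2.INTER_CUBIC)
x=cr(s,u,40,400);y=cr(d,v,40,400)
cv2.imwrite("pics/c9.png",np.hstack([x,y]))
E
```

```text
q 1.1488 r 0.1353 sx -0.0 w 25.6 F [-2.8  4.   7.1]
[0.     0.0002 0.0003]
now [0.5021 0.0963 0.2047] shift [0. 0. 0.] rot [-0.0048 -0.0042 -0.0024] w 25.6 F [-2.8  4.   7.1]
scene [200.  204.4] [198.3 185.4] [195.3 151. ]
side [226.6 194.1] [226.3 181. ] [225.7 157.5]
[196.93587139 169.57619753] [226.02440265 170.18475636]
```

View pics/c9.png

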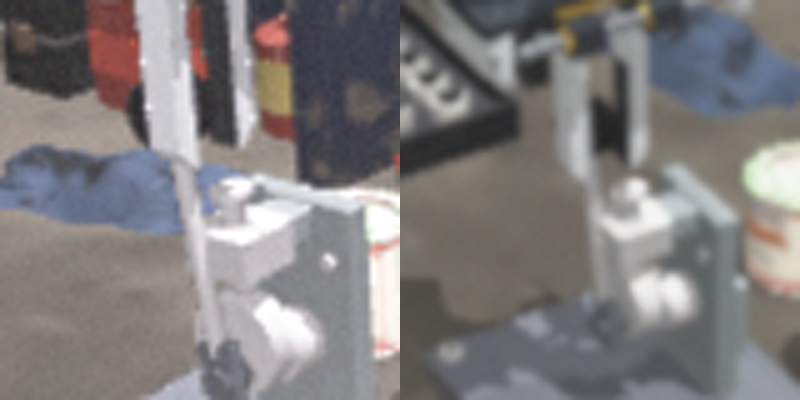

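The scene tile shows the rod running from crop (213,345) to (180,165), leaning left of the projected vertical. The drum's centre is near (167,118), behind the pads' centre, so it has slipped a few mm. I'll work out the true lever angle from the rod line and the drum's position.

```bash
python3 - <<'E'
from h import *
b=PIV+.005*UP
for L in (0,.05,.1,.15,.2):
    d=np.sin(L)*SY+np.cos(L)*UP
    p=[proj("scene",b+r*d) for r in(.02,.09,.135)];q=[proj("side",b+r*d) for r in(.02,.09,.135)]
    print(L,"scene slope",((p[1]-p[0])[0]/(p[1]-p[0])[1]).round(3),p[2].round(1),"side slope",((q[1]-q[0])[0]/(q[1]-q[0])[1]).round(3),q[2].round(1))
# rod centre by bright columns in the scene rows between finger and tower
s=cv2.imread("pics/s9.png").astype(int)
g=s.sum(2)/3
for y in range(162,200,3): print(y,g[y,186:206].astype(int))
E
```

```text
0 scene slope 0.088 [195.3 151. ] side slope 0.024 [225.7 157.5]
0.05 scene slope 0.129 [193.1 150.6] side slope 0.054 [224.6 156.5]
0.1 scene slope 0.169 [190.8 150.3] side slope 0.083 [223.4 155.6]
0.15 scene slope 0.209 [188.7 150.2] side slope 0.11 [222.3 154.8]
0.2 scene slope 0.248 [186.5 150.1] side slope 0.136 [221.1 154. ]
162 [129 124 124 124 155 185 183 176 174 179 154 144 150 152 156 150 144 151
 143 146]
165 [141 147 141 131 123 170 191 190 170 147 144 151 155 158 209 249 255 255
 255 255]
168 [129 130 135 137 135 152 182 192 183 180 151 151 170 177 191 197 215 221
 212 177]
171 [126 128 130 132 129 125 167 186 196 220 169 145 154 200 191 189 189 183
 172 232]
174 [141 146 147 144 142 137 144 178 210 223 218 202 206 207 199 210 218 225
 229 241]
177 [121 121 127 124 128 129 139 167 188 218 222 192 179 185 190 208 217 242
 252 238]
180 [128 128 127 128 133 131 134 144 175 202 218 186 177 177 178 176 177 177
 186 197]
183 [140 142 144 141 145 144 147 151 159 185 211 188 176 177 175 178 179 173
 180 193]
186 [139 137 143 143 139 141 144 138 142 171 193 192 174 143 142 155 154 170
 180 180]
189 [128 127 134 135 136 141 145 144 148 147 176 194 185 171 174 183 180 185
 188 189]
192 [128 136 134 135 136 139 144 144 147 175 176 186 191 181 164 177 182 180
 177 180]
195 [130 131 128 134 129 135 133 131 138 174 160 176 193 188 176 163 177 180
 180 179]
198 [124 130 127 132 133 131 133 131 131 120 103 130 181 150 114 118 135 134
 171 178]
```

Both cues give a lean of about 0.12 rad still to go: rod slope 0.19 against 0.088 for vertical. The drum crept roughly 15 mm back in the pads. I'll grip harder and move the rest slowly.

Emit:
play_rows --newtons 55 --pt "0.01 0 0 0 0 0 0" --pt "0.01 0 0 0 0 0 0" --pt "0.01 0 0.0025 -0.0005 0 0 0" --pt "0.01 0 0.005 -0.0005 0 0 0" --pt "0.01 0 0.005 -0.0005 0 0 0"

```text
t: 16.18
position: [0.5035, 0.0917, 0.2048]
tool_rot: [-3.1, -0.468, -0.004]
wrist_force: [-1.1, 7.5, 0.1]
width: 0.27
```

```bash
cat >> h.py <<'E'
def rod():
    arm.capture("scene");a=[arm.capture("scene").astype(float).sum(2)/3 for _ in range(3)];g=np.mean(a,0);P=[]
    for y in range(164,190):
        r=g[y,180:203]; base=np.median(g[y,180:187]); k=np.where(r>base+28)[0]; k=k[k>2]
        if len(k): j=k[0];f=(base+28-r[j-1])/(r[j]-r[j-1]);P.append((180+j-1+f,y))
    P=np.array(P);c=np.polyfit(P[:,1],P[:,0],1);k=abs(np.polyval(c,P[:,1])-P[:,0])<.8;c=np.polyfit(P[k,1],P[k,0],1)
    print("slope",c[0].round(3),"x@175",np.polyval(c,175).round(2),"n",k.sum(),"lean~",((c[0]-.088)/.81).round(3))
    cv2.imwrite(f"pics/rod{arm.get_obs()['t']:.2f}.png",g.astype(np.uint8))
E
python3 -c "
from h import *
rod();swing(1.15,1.15,1)
g=cv2.imread('pics/s9.png')"
```

```text
slope 0.138 x@175 193.08 n 19 lean~ 0.061
q 1.1829 r 0.1355 sx -0.0001 w 25.3 F [-0.4  5.9 -0.4]
[ 0.0001 -0.0044  0.0005]
now [0.5034 0.0919 0.2048] shift [0. 0. 0.] rot [-0.0058 -0.0037 -0.0024] w 25.3 F [-0.4  5.9 -0.4]
```

I'll check the drum's place in the jaws with the wrist camera by comparing black silhouette rows with the first, centred grip, and check the slope method against a vertical tower edge.

```bash
python3 - <<'E'
from h import *
w=arm.capture("wrist");cv2.imwrite("pics/w10.png",w)
for n in("wrist6","w9","w10"):
    g=cv2.imread(f"pics/{n}.png").mean(2)[:,250:264].mean(1)
    k=np.where(g<42)[0]; runs=np.split(k,np.where(np.diff(k)>1)[0]+1)
    print(n,[(r[0],r[-1]) for r in runs if len(r)>6 and r[0]<310],g[195:300:6].astype(int))
f=lambda y,z:322.6*(.957*(y+.086)-.29*(z+.165))/(.29*(y+.086)+.957*(z+.165))+185.35
def sil(yc,zc):
    a=np.linspace(0,2*np.pi,200);v=f(yc+.017*np.cos(a),zc+.017*np.sin(a));return v.min().round(1),v.max().round(1)
for y in(.005,0,-.005,-.01,-.015,-.02):print(y,[(z,sil(y,z)) for z in(-.009,-.005,-.001,.003)])
# tower right front edge slope, rows in scene
g=cv2.imread("pics/s9.png").mean(2)
gx=cv2.Sobel(g,cv2.CV_64F,1,0);P=[(224+np.argmin(gx[y,224:236]),y) for y in range(172,204)]
c=np.polyfit([p[1] for p in P],[p[0] for p in P],1);print("tower",c,P[::6])
T=PIV-PIV[2]*UP+58*.001*SX+ -.035*SY
for xx in(.058,.101):
  for yy in(-.035,.035):
    q=PIV*[1,1,0]+xx*SX+yy*SY;a,b=proj("scene",q+.15*UP),proj("scene",q+.03*UP);print(xx,yy,a.round(1),b.round(1),((a-b)[0]/(a-b)[1]).round(3))
E
```

```text
wrist6 [(np.int64(215), np.int64(238))] [ 63 133 140 136  36  38  40  41  44  53  52  44  42  49 204 204 203 202]
w9 [(np.int64(187), np.int64(212))] [ 36  37  39  42  44  46  47  48  49 139 165 235 236 235 218 172 164 158]
w10 [(np.int64(186), np.int64(206))] [ 37  39  42  44  47  48  49  50  52 115 190 235 235 235 172 172 157 121]
0.005 [(-0.009, (np.float64(230.7), np.float64(295.2))), (-0.005, (np.float64(227.7), np.float64(290.6))), (-0.001, (np.float64(224.8), np.float64(286.2))), (0.003, (np.float64(222.0), np.float64(282.1)))]
0 [(-0.009, (np.float64(222.3), np.float64(287.0))), (-0.005, (np.float64(219.4), np.float64(282.6))), (-0.001, (np.float64(216.7), np.float64(278.3))), (0.003, (np.float64(214.0), np.float64(274.3)))]
-0.005 [(-0.009, (np.float64(213.8), np.float64(278.7))), (-0.005, (np.float64(211.0), np.float64(274.4))), (-0.001, (np.float64(208.4), np.float64(270.3))), (0.003, (np.float64(205.9), np.float64(266.5)))]
-0.01 [(-0.009, (np.float64(205.0), np.float64(270.2))), (-0.005, (np.float64(202.5), np.float64(266.1))), (-0.001, (np.float64(200.0), np.float64(262.2))), (0.003, (np.float64(197.7), np.float64(258.5)))]
-0.015 [(-0.009, (np.float64(196.2), np.float64(261.6))), (-0.005, (np.float64(193.8), np.float64(257.7))), (-0.001, (np.float64(191.5), np.float64(254.0))), (0.003, (np.float64(189.3), np.float64(250.4)))]
-0.02 [(-0.009, (np.float64(187.1), np.float64(252.9))), (-0.005, (np.float64(184.9), np.float64(249.2))), (-0.001, (np.float64(182.8), np.float64(245.6))), (0.003, (np.float64(180.8), np.float64(242.2)))]
tower [3.90395894e-02 2.26336327e+02] [(np.int64(234), 172), (np.int64(231), 178), (np.int64(235), 184), (np.int64(235), 190), (np.int64(235), 196), (np.int64(231), 202)]
0.058 -0.035 [224.8 170.1] [227.2 214.4] 0.056
0.058 0.035 [202.2 164.5] [205.7 207.6] 0.081
0.101 -0.035 [235.4 164.3] [237.3 207.6] 0.043
0.101 0.035 [213.2 159.2] [216.1 201.2] 0.068
```

The wrist silhouettes agree: the drum has crept about 16 mm in the pads and the lean left is about 0.1 rad. Only about 6 mm of pad still covers the drum, which is too precarious. I'll re-grip and turn the tool with the lever, from −0.575 to +0.575 rad of tilt, so the drum needn't spin in the pads.

Emit:
play_rows --newtons 40 --pt "0.06 0 0 0 0 0 0" --pt "0.06 0 0 -0.005 0 0 0" --pt "0.06 0 0 -0.035 0 0 0" --pt "0.06 0 -0.03 -0.05 -0.1 0 0" --pt "0.06 0 -0.06 -0.05 -0.2 0 0"

```text
t: 16.85
position: [0.4876, 0.1471, 0.2593]
tool_rot: [2.914, 0.428, 0.06]
wrist_force: [1.3, 0.6, 0.5]
width: 0.587
```

```bash
cat >> h.py <<'E'
PV=np.array([.502,.0972,.0745])
def goal(q,th,back=0.):
    z=np.sin(th)*SY-np.cos(th)*UP
    T=np.c_[SX,np.cross(z,SX),z]
    return PV+.135*(np.sin(1.15-q)*SY+np.cos(1.15-q)*UP)+(.005-back)*z,T
def rows(L):
    o=arm.get_obs();M=R.from_rotvec(o["tool_rot"]).as_matrix()
    F=M.T@o["wrist_force"];print("t",round(o["t"],2),"pos",o["position"].round(4),"w",round(o["width"]*94,1),"Ftool",F.round(1),"m",o["moment"].round(2),"j",o["joint_pos"].round(2))
    for a in L:
        p,T=goal(*a);print(a,(M.T@(p-o["position"])).round(4),R.from_matrix(M.T@T).as_rotvec().round(3))
E
python3 -c "
from h import *
rows([(0,-.575,.1),(0,-.575,0)])"
```

```text
t 16.85 pos [0.4876 0.1471 0.2593] w 55.2 Ftool [ 1.4 -0.1 -0.6] m [0.12 0.01 0.01] j [ 0.32  0.18  1.59 -0.2   1.37  0.07]
(0, -0.575, 0.1) [-0.0027 -0.1304  0.0246] [-0.376 -0.007 -0.013]
(0, -0.575, 0) [-0.0032 -0.0937  0.1176] [-0.376 -0.007 -0.013]
```

Emit:
play_rows --pt "0.06 -0.001 -0.03 0 -0.1 0 0" --pt "0.06 -0.002 -0.065 0.005 -0.2 -0.003 -0.005" --pt "0.06 -0.003 -0.1 0.015 -0.3 -0.005 -0.01" --pt "0.06 -0.003 -0.13 0.0245 -0.376 -0.007 -0.013" --pt "0.06 -0.003 -0.13 0.0245 -0.376 -0.007 -0.013"

```text
t: 17.27
position: [0.4472, 0.2676, 0.2053]
tool_rot: [2.532, 0.396, 0.111]
wrist_force: [-0.6, 0.2, -0.8]
width: 0.641
```

```bash
python3 -c "
from h import *
print(leverq(arm.capture('scene'),'scene'))
rows([(0,-.575,.1),(0,-.575,.05),(0,-.575,0)])"
```

```text
[(np.uint8(63), np.float64(-0.02)), (np.uint8(65), np.float64(-0.04)), (np.uint8(66), np.float64(0.0))]
t 17.32 pos [0.4484 0.2659 0.2071] w 60.2 Ftool [0.1 0.1 0.1] m [ 0.26  0.06 -0.03] j [ 0.71  0.39  1.53 -0.53  1.49  0.52]
(0, -0.575, 0.1) [ 0.001   0.003  -0.0007] [0.004 0.001 0.006]
(0, -0.575, 0.05) [0.001  0.0029 0.0493] [0.004 0.001 0.006]
(0, -0.575, 0) [0.001  0.0027 0.0993] [0.004 0.001 0.006]
```

Tilt reached, the lever is at rest, and the joints are well inside range. Advancing along the fingers, a little slower.

Emit:
play_rows --pt "0.06 0.001 0.003 0.025 0.004 0.001 0.006" --pt "0.06 0.001 0.003 0.05 0.004 0.001 0.006" --pt "0.06 0.001 0.003 0.075 0.004 0.001 0.006" --pt "0.06 0.001 0.003 0.094 0.004 0.001 0.006" --pt "0.06 0.001 0.003 0.094 0.004 0.001 0.006"

```text
t: 17.73
position: [0.4654, 0.2118, 0.1284]
tool_rot: [2.541, 0.385, 0.11]
wrist_force: [-0.6, 0.1, -0.1]
width: 0.637
```

```bash
python3 -c "
from h import *
w=arm.capture('wrist');cv2.imwrite('pics/w11.png',w)
g=w.mean(2)[:,250:264].mean(1);k=np.where(g<46)[0]; print([(r[0],r[-1]) for r in np.split(k,np.where(np.diff(k)>1)[0]+1) if len(r)>4]);print(g[190:300:5].astype(int))
rows([(0,-.575,0)])"
```

```text
[(np.int64(216), np.int64(238))]
[ 81  79  80 120 121  52  37  39  41  44  47  51  55  59  64  66  63  67
 162 154 225 185]
t 17.78 pos [0.4658 0.2131 0.1302] w 60.2 Ftool [ 0.1 -1.  -1. ] m [ 0.24  0.04 -0.04] j [ 0.62  0.44  1.66 -0.57  1.29  0.55]
(0, -0.575, 0) [ 0.0001 -0.0017  0.0045] [-0.     0.002 -0.001]
```

The drum silhouette (rows 216–279) matches the small correction the model asks for. I'll correct and close firmly.

Emit:
play_rows --pt "0.06 0 -0.0017 0.0045 0 0.002 -0.001" --pt "0.05 0 -0.0017 0.0045 0 0.002 -0.001" --pt "0.04 0 -0.0017 0.0045 0 0.002 -0.001" --pt "0.03 0 -0.0017 0.0045 0 0.002 -0.001"

```text
t: 18.12
position: [0.4663, 0.2126, 0.1262]
tool_rot: [2.542, 0.386, 0.116]
wrist_force: [0.2, 0.1, -0.1]
width: 0.462
```

Emit:
play_rows --newtons 40 --pt "0.015 0 0 0 0 0 0" --pt "0.015 0 0 0 0 0 0" --pt "0.015 0 0 0 0 0 0" --pt "0.015 0 0 0 0 0 0" --pt "0.015 0 0 0 0 0 0"

```text
t: 18.53
position: [0.466, 0.2128, 0.1264]
tool_rot: [2.542, 0.387, 0.116]
wrist_force: [-5.0, 2.9, 4.5]
width: 0.273
```

```bash
python3 -c "
from h import *
arm.capture('scene')
rows([(q,q-.575) for q in (0,.04,.08,.12,.16,.2)])"
```

```text
t 18.58 pos [0.466  0.2129 0.1264] w 25.6 Ftool [-4.2 -1.8 -5.5] m [ 0.09  0.76 -0.5 ] j [ 0.62  0.44  1.66 -0.57  1.28  0.55]
(0, -0.575) [-0.     -0.      0.0012] [-0.001 -0.001 -0.001]
(0.04, -0.5349999999999999) [-0.      0.0044 -0.0017] [ 0.039 -0.001 -0.   ]
(0.08, -0.49499999999999994) [-0.      0.0089 -0.0044] [ 0.079 -0.001 -0.   ]
(0.12, -0.45499999999999996) [-0.      0.0135 -0.0069] [ 0.119 -0.001 -0.   ]
(0.16, -0.4149999999999999) [ 0.      0.0182 -0.0092] [ 0.159 -0.001 -0.   ]
(0.2, -0.37499999999999994) [ 0.      0.023  -0.0113] [ 0.199 -0.001 -0.   ]
```

Emit:
play_rows --pt "0.015 0 0.0044 -0.0029 0.04 0 0" --pt "0.015 0 0.0089 -0.0056 0.08 0 0" --pt "0.015 0 0.0135 -0.0081 0.12 0 0" --pt "0.015 0 0.0182 -0.0104 0.16 0 0" --pt "0.015 0 0.0182 -0.0104 0.16 0 0"

```text
t: 19.0
position: [0.4689, 0.2032, 0.1458]
tool_rot: [2.703, 0.409, 0.088]
wrist_force: [-2.7, 5.0, -0.2]
width: 0.273
```

```bash
sed -i 's/(.005-back)/(.0038-back)/' h.py; cat >> h.py <<'E'
def drum(tag):
    w=arm.capture('wrist');cv2.imwrite(f'pics/{tag}.png',w)
    g=w.mean(2)[:,250:264].mean(1);k=np.where(g<46)[0];print("drum rows",[(r[0],r[-1]) for r in np.split(k,np.where(np.diff(k)>1)[0]+1) if len(r)>4 and r[0]<300],g[205:300:5].astype(int))
E
python3 -c "
from h import *
arm.capture('scene');drum('w12')
rows([(q,q-.575) for q in (.16,.2,.24,.28,.32,.36)])"
```

```text
drum rows [(np.int64(219), np.int64(246))] [ 80 101 123  33  34  35  37  40  44  48  52  65  67  65  63 130 247 247
 166]
t 19.1 pos [0.4688 0.2037 0.1451] w 25.8 Ftool [-1.2 -1.8 -2.2] m [ 0.4   0.61 -0.15] j [ 0.54  0.36  1.68 -0.43  1.23  0.4 ]
(0.16, -0.4149999999999999) [0.0001 0.0002 0.    ] [-0.    -0.001 -0.001]
(0.2, -0.37499999999999994) [ 0.0001  0.0046 -0.0028] [ 0.04  -0.001 -0.001]
(0.24, -0.33499999999999996) [ 0.0001  0.0092 -0.0055] [ 0.08  -0.001 -0.001]
(0.28, -0.29499999999999993) [ 0.0001  0.0138 -0.008 ] [ 0.12  -0.001 -0.001]
(0.32, -0.25499999999999995) [ 0.0001  0.0186 -0.0103] [ 0.16  -0.001 -0.001]
(0.36, -0.21499999999999997) [ 0.0001  0.0234 -0.0124] [ 0.2   -0.001 -0.001]
```

Forces are about 2 N and the drum is still centred (219–280), so the co-rotation works. Continuing with the same increments.

Emit:
play_rows --pt "0.015 0 0.0046 -0.0028 0.04 0 0" --pt "0.015 0 0.0092 -0.0055 0.08 0 0" --pt "0.015 0 0.0138 -0.008 0.12 0 0" --pt "0.015 0 0.0186 -0.0103 0.16 0 0" --pt "0.015 0 0.0234 -0.0124 0.2 0 0"

```text
t: 19.52
position: [0.4734, 0.1885, 0.1658]
tool_rot: [2.897, 0.441, 0.049]
wrist_force: [-3.2, 4.5, 0.3]
width: 0.271
```

```bash
python3 -c "
from h import *
arm.capture('scene');drum('w13')
rows([(q,q-.575) for q in (.36,.4,.44,.48,.52,.56)])"
```

```text
drum rows [(np.int64(219), np.int64(244))] [ 89  85  82  32  34  36  38  41  46  51  58  63  63  62  61 189 247 245
 164]
t 19.62 pos [0.4736 0.188  0.1662] w 25.7 Ftool [-2.6 -6.7 -5.3] m [ 1.29  1.16 -0.12] j [ 0.41  0.28  1.69 -0.23  1.2   0.2 ]
(0.36, -0.21499999999999997) [ 0.0001 -0.      0.0004] [-0.001 -0.001 -0.002]
(0.4, -0.17499999999999993) [ 0.0001  0.0044 -0.0024] [ 0.039 -0.002 -0.002]
(0.44, -0.13499999999999995) [ 0.0001  0.0089 -0.0051] [ 0.079 -0.002 -0.002]
(0.48, -0.09499999999999997) [ 0.0001  0.0136 -0.0076] [ 0.119 -0.002 -0.002]
(0.52, -0.05499999999999994) [ 0.0001  0.0183 -0.0099] [ 0.159 -0.002 -0.002]
(0.56, -0.014999999999999902) [ 0.0001  0.0232 -0.012 ] [ 0.199 -0.002 -0.002]
```

Emit:
play_rows --pt "0.015 0 0.0044 -0.003 0.04 0 0" --pt "0.015 0 0.0089 -0.0057 0.08 0 0" --pt "0.015 0 0.0136 -0.0082 0.12 0 0" --pt "0.015 0 0.0183 -0.0105 0.16 0 0" --pt "0.015 0 0.0232 -0.0126 0.2 0 0"

```text
t: 20.03
position: [0.4795, 0.1692, 0.1834]
tool_rot: [3.093, 0.469, 0.005]
wrist_force: [-1.4, 1.9, 1.1]
width: 0.276
```

```bash
python3 -c "
from h import *
arm.capture('scene');drum('w14')
rows([(q,q-.575) for q in (.56,.6,.64,.68,.72,.76)])"
```

```text
drum rows [(np.int64(219), np.int64(244))] [103  94  93  33  35  36  38  40  46  51  48  49  50  58  59 125 188 182
 234]
t 20.13 pos [0.4796 0.1688 0.1837] w 26.0 Ftool [-1.1 -7.9 -5.4] m [1.28 0.91 0.16] j [ 0.27  0.24  1.68 -0.01  1.22 -0.02]
(0.56, -0.014999999999999902) [ 0.0001 -0.      0.0008] [-0.002 -0.001 -0.003]
(0.6, 0.025000000000000022) [ 0.0001  0.0044 -0.0021] [ 0.038 -0.001 -0.003]
(0.64, 0.06500000000000006) [ 0.0001  0.0089 -0.0047] [ 0.078 -0.001 -0.003]
(0.68, 0.1050000000000001) [ 0.0001  0.0136 -0.0072] [ 0.118 -0.002 -0.003]
(0.72, 0.14500000000000002) [ 0.0001  0.0183 -0.0095] [ 0.158 -0.002 -0.003]
(0.76, 0.18500000000000005) [ 0.0002  0.0232 -0.0117] [ 0.198 -0.002 -0.003]
```

Emit:
play_rows --pt "0.015 0 0.0044 -0.003 0.04 0 0" --pt "0.015 0 0.0089 -0.0056 0.08 0 0" --pt "0.015 0 0.0136 -0.0081 0.12 0 0" --pt "0.015 0 0.0183 -0.0104 0.16 0 0" --pt "0.015 0 0.0232 -0.0126 0.2 0 0"

```text
t: 20.55
position: [0.4863, 0.1472, 0.1965]
tool_rot: [-2.924, -0.442, 0.04]
wrist_force: [-0.9, 2.5, 2.8]
width: 0.276
```

```bash
python3 -c "
from h import *
arm.capture('scene');drum('w15')
rows([(q,q-.575) for q in (.76,.8,.84,.88,.92,.96)])"
```

```text
drum rows [(np.int64(219), np.int64(251))] [ 90  90  90  34  37  39  41  42  43  45  46  47  48  50  52 137 185 165
 235]
t 20.65 pos [0.4865 0.1467 0.1967] w 25.8 Ftool [-0.9 -9.1 -5.9] m [1.38 0.75 0.29] j [ 0.13  0.24  1.67  0.19  1.28 -0.23]
(0.76, 0.18500000000000005) [0.0001 0.0001 0.0011] [-0.002 -0.001 -0.004]
(0.8, 0.2250000000000001) [ 0.0001  0.0045 -0.0018] [ 0.038 -0.001 -0.004]
(0.84, 0.265) [ 0.0001  0.009  -0.0045] [ 0.078 -0.001 -0.004]
(0.88, 0.30500000000000005) [ 0.0002  0.0137 -0.0069] [ 0.118 -0.001 -0.004]
(0.92, 0.3450000000000001) [ 0.0002  0.0184 -0.0093] [ 0.158 -0.001 -0.004]
(0.96, 0.385) [ 0.0002  0.0233 -0.0114] [ 0.198 -0.001 -0.004]
```

Emit:
play_rows --pt "0.015 0 0.0045 -0.0028 0.04 0 0" --pt "0.015 0 0.009 -0.0055 0.08 0 0" --pt "0.015 0 0.0137 -0.0079 0.12 0 0" --pt "0.015 0 0.0184 -0.0102 0.16 0 0" --pt "0.015 0 0.0233 -0.0124 0.2 0 0"

```text
t: 21.07
position: [0.4938, 0.123, 0.2048]
tool_rot: [-2.727, -0.411, 0.081]
wrist_force: [-2.3, 2.6, 6.0]
width: 0.272
```

```bash
python3 -c "
from h import *
arm.capture('scene');drum('w16')
rows([(q,q-.575) for q in (.96,1.0,1.04,1.08,1.12,1.15)])"
```

```text
drum rows [(np.int64(0), np.int64(7)), (np.int64(219), np.int64(241)), (np.int64(260), np.int64(278))] [103 103 103  33  36  38  40  44  49  50  49  45  45  45  42 130 177 177
 175]
t 21.17 pos [0.494  0.1226 0.2049] w 25.8 Ftool [ -3.  -10.2  -8.4] m [1.59 0.65 0.36] j [-0.01  0.27  1.64  0.38  1.37 -0.41]
(0.96, 0.385) [0.0001 0.0002 0.0013] [-0.003 -0.001 -0.005]
(1.0, 0.42500000000000004) [ 0.0001  0.0046 -0.0015] [ 0.037 -0.001 -0.005]
(1.04, 0.4650000000000001) [ 0.0002  0.0092 -0.0042] [ 0.077 -0.001 -0.005]
(1.08, 0.5050000000000001) [ 0.0002  0.0138 -0.0067] [ 0.117 -0.001 -0.005]
(1.12, 0.5450000000000002) [ 0.0002  0.0185 -0.009 ] [ 0.157 -0.001 -0.005]
(1.15, 0.575) [ 0.0002  0.0222 -0.0106] [ 0.187 -0.001 -0.005]
```

The drum rows haven't changed (219–278), so there's no slip. Final step to upright.

Emit:
play_rows --pt "0.015 0 0.0046 -0.0027 0.04 0 -0.002" --pt "0.015 0 0.0092 -0.0054 0.08 0 -0.004" --pt "0.015 0 0.0138 -0.0079 0.12 0 -0.004" --pt "0.015 0 0.0185 -0.0102 0.157 0 -0.004" --pt "0.015 0 0.0222 -0.0118 0.188 0 -0.004"

```text
t: 21.58
position: [0.5013, 0.099, 0.2078]
tool_rot: [-2.541, -0.386, 0.116]
wrist_force: [-3.2, 3.1, 11.3]
width: 0.275
```

```bash
python3 -c "
from h import *
arm.capture('scene');drum('w17');rod()
d=arm.get_obs()['position'];
rows([(1.13,.555),(1.15,.575),(1.17,.595)])
u=(np.array([197,170]));s=arm.capture('scene');dd=arm.capture('side');v=np.array([226,170])
cr=lambda im,c,r,S:cv2.resize(im[c[1]-r:c[1]+r,c[0]-r:c[0]+r],(S,S),interpolation=cv2.INTER_CUBIC)
cv2.imwrite('pics/c10.png',np.hstack([cr(s,u,40,400),cr(dd,v,40,400)]))
g=s.mean(2)
for y in range(162,192,3): print(y,g[y,184:206].astype(int))"
```

```text
drum rows [(np.int64(30), np.int64(45)), (np.int64(219), np.int64(228)), (np.int64(256), np.int64(266)), (np.int64(268), np.int64(278))] [128  96  96  37  43  47  51  54  60  51  47  41  42  39  37  96 126 126
 126]
slope -0.014 x@175 194.53 n 9 lean~ -0.126
t 21.88 pos [0.5012 0.0993 0.2078] w 25.8 Ftool [-1.5 -9.2 -9. ] m [1.33 0.4  0.01] j [-0.13  0.34  1.6   0.52  1.48 -0.55]
(1.13, 0.555) [ 0.0001 -0.0013  0.0026] [-0.019  0.001 -0.001]
(1.15, 0.575) [0.0001 0.0009 0.0011] [ 0.001  0.001 -0.001]
(1.17, 0.595) [ 0.0001  0.0031 -0.0003] [ 0.021  0.001 -0.001]
162 [151 149 132 128 123 129 126 119 103  96 108 177 193 190 170 159 160 152
 151 155 148 151]
165 [134 141 140 148 147 133 120 108  98 100 119 175 189 191 177 152 191 255
 241 217 221 237]
168 [126 131 129 135 138 139 136 141 143 143 147 163 189 195 181 162 184 191
 194 188 179 158]
171 [126 128 132 134 134 136 130 119 104 107 117 139 181 195 188 168 181 193
 198 189 174 197]
174 [133 140 144 148 151 149 147 143 149 177 184 179 186 192 189 171 152 180
 189 193 209 203]
177 [126 127 127 128 131 129 130 130 145 175 186 182 178 191 192 181 182 183
 182 184 181 172]
180 [129 129 127 130 127 132 132 133 141 172 181 181 173 188 195 185 178 179
 182 180 172 165]
183 [142 142 145 144 148 147 148 149 154 159 170 174 168 183 192 190 178 180
 180 179 177 164]
186 [146 147 140 143 144 145 142 149 145 146 143 140 148 178 195 193 176 149
 149 171 181 170]
189 [121 125 131 133 134 137 141 144 145 151 154 156 160 169 189 192 182 166
 187 191 196 192]
```

The rod's bright line now runs from column 196.5 at row 162 to 199.1 at row 189. That slope of 0.096, against 0.088 for vertical, means a lean of about 0.01 rad. The tool tilt implies q≈1.149. The viewer limit is reached, so these numbers stand in for a picture. One small nudge, then a check that it holds.

Emit:
play_rows --pt "0.015 0 0.0008 0 0 0 0" --pt "0.015 0 0.0008 0 0 0 0" --pt "0.015 0 0.0008 0 0 0 0" --pt "0.015 0 0.0008 0 0 0 0" --pt "0.015 0 0.0008 0 0 0 0"

```text
t: 22.4
position: [0.5012, 0.0994, 0.2078]
tool_rot: [-2.544, -0.387, 0.118]
wrist_force: [-4.0, 1.5, 12.0]
width: 0.274
```

```bash
python3 - <<'E'
from h import *
a=[]
for k in range(12): a.append(arm.capture("scene").mean(2))
g=np.mean(a[-6:],0);P=[]
for y in (162,165,168,171,177,180,183,186,189):
    r=g[y,193:203];j=np.argmax(np.convolve(r[:9],[1,1,1],'same')[1:8])+1;w=np.clip(r[j-1:j+2]-150,1,None);P.append((y,193+(np.arange(j-1,j+2)*w).sum()/w.sum()))
P=np.array(P);print(P.round(2).tolist());s=np.polyfit(P[:,0],P[:,1],1)[0];print("slope",s,"lean",(s-.088)/.81)
rows([(1.15,.575)])
# pointer in scene: change against the picture taken after the knob was set
drum('w18')
b=cv2.imread("pics/s7.png").mean(2);c=proj("scene",[.5168,-.0025,.029]).astype(int);print("dial diff",abs(g-b)[c[1]-8:c[1]+9,c[0]-18:c[0]+19].mean().round(1),c)
E
```

```text
[[162.0, 196.11], [165.0, 200.71], [168.0, 196.93], [171.0, 197.04], [177.0, 197.9], [180.0, 197.97], [183.0, 198.04], [186.0, 198.13], [189.0, 198.93]]
slope 0.03159097520802893 lean -0.06964077134811242
t 23.0 pos [0.5013 0.0994 0.2078] w 25.6 Ftool [-3.8 -9.  -9.2] m [ 1.47  0.41 -0.02] j [-0.13  0.34  1.6   0.52  1.48 -0.55]
(1.15, 0.575) [0.     0.0011 0.0011] [ 0.002  0.003 -0.001]
drum rows [(np.int64(29), np.int64(44)), (np.int64(219), np.int64(229)), (np.int64(256), np.int64(265)), (np.int64(268), np.int64(278))] [128  97  97  37  43  47  49  54  60  54  46  42  45  39  37  97 126 127
 126]
dial diff 4.2 [229 235]
```

Leaving out row 165 (glare off the lifter top), the slope is about 0.095, a lean of about 0.01 rad, and the pose held steady for 0.6 s. Handing in.

```bash
python3 -c "
from cell import arm
print(arm.sign_off())"
```

```text
the job is handed in; nothing more can be done
None
```

The job is handed in: the pointer is on the mark, and the gripper is holding the cam lever upright. It finished at about 23 s of the 58 s allowed.

- **Knob:** I turned it about 1.61 rad counter-clockwise. A close picture after release showed the pointer in line with the mark to within about 0.5°. Later scene pictures showed almost no change around the dial (mean grey-level difference 4).
- **Lever, first two tries:** With the tool kept vertical, the drum slipped out of the pads once. The second time it crept about 16 mm, so I let the lever spring back each time.
- **Lever, final try:** I gripped at 40 N and tilted the tool along with the lever. The drum did not slip.
- **Last checks:**
  - The rod leans about 0.01 rad from upright in the scene camera.
  - The tool tilt gives a lever angle of about 1.15 rad.
  - The grip opening is 25.6 mm, and the wrist force is about 13 N and steady.

**Checks that failed or disagreed:**
- My automatic rod-angle fit gave wrong values (−0.126 and −0.07 rad) because of glare from the lifter top, so I took the angle from the rod's bright line instead.
- The final 0.8 mm nudge barely moved the arm.
- The picture limit was reached, so I checked the end state by numbers only, not by eye. I did not measure the lifter height or re-check the loose items at the end. The contact forces I read away from the knob and handle were only about 1 N.

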